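# Load the kit lane in issue order

## Task

Four stock packs stand side by side on the issue rack in the order in which the trainee will need them. Starting with the pack at the rack's left-hand end (left as seen from the robot), load them one after another into the high end of the sloping roller lane, so that all four run down and stand upright, closed up against the stop in the same order, the left-hand pack at the stop. Do not tip any pack over.

Things in the scene. Friction and masses are not known exactly. Their poses are not given: they have to be found in the camera images.
- tall_carton: tall brown cardboard carton, 54 mm deep (x) by 62 mm wide (y) by 86 mm high. Origin at the centre of its underside, z up, x its 54 mm depth. It stands upright in its bay of the rack with x roughly along the rack's x. Weight 0.15 to 0.35 kg. 
- low_carton: low white carton, 54 mm deep (x) by 62 mm wide (y) by 52 mm high. Origin at the centre of its underside, z up, x its 54 mm depth. It stands upright in its bay of the rack with x roughly along the rack's x. Weight 0.15 to 0.35 kg. 
- tin: round steel tin with a lid and plain paper band, 54 mm in diameter, 64 mm high. Origin at the centre of its underside, z up; it may be turned any way. It stands upright in its bay of the rack. Weight 0.15 to 0.35 kg.
- case: small plastic component case, dark body with grey ribbed lid, 54 mm deep (x) by 62 mm wide (y) by 66 mm high, side latches up to 2 mm proud. Origin at the centre of its underside, z up, x its 54 mm depth. It stands upright in its bay of the rack with x roughly along the rack's x. Weight 0.15 to 0.35 kg. 
- rack: low grey steel issue rack, 110 x 372 mm, fixed; origin at the centre of its underside on the bench, x front to back (away from the robot), y along the row towards its left-hand end as seen from the robot. Its top is 45 mm above the bench and carries four bays side by side at y = +132, +44, -44 and -132 mm; the row begins at the +y (left) end.
- bay_tall_carton: shallow grey plastic bay of the rack, 124 mm (x, front to back) by 84 mm (y), in which the tall carton starts; fixed. Origin at the centre of its underside, 45 mm above the bench; floor 3 mm thick, side walls 14 mm high, front and back lips 7 mm high. It marks that pack's place in the row.
- bay_low_carton: shallow grey plastic bay of the rack, 124 mm (x, front to back) by 84 mm (y), in which the low carton starts; fixed. Origin at the centre of its underside, 45 mm above the bench; floor 3 mm thick, side walls 14 mm high, front and back lips 7 mm high. It marks that pack's place in the row.
- bay_tin: shallow grey plastic bay of the rack, 124 mm (x, front to back) by 84 mm (y), in which the tin starts; fixed. Origin at the centre of its underside, 45 mm above the bench; floor 3 mm thick, side walls 14 mm high, front and back lips 7 mm high. It marks that pack's place in the row.
- bay_case: shallow grey plastic bay of the rack, 124 mm (x, front to back) by 84 mm (y), in which the case starts; fixed. Origin at the centre of its underside, 45 mm above the bench; floor 3 mm thick, side walls 14 mm high, front and back lips 7 mm high. It marks that pack's place in the row.
- lane: roller lane, 320 x 98 mm. Origin on the bench under its middle; x level along it towards the low end, y across. Free rollers, 20 mm apart: tops 85 mm high at x=0, falling 9 degrees towards +x to a stop plate (inner face x=+146 mm). Inner width 90 mm; cheeks 16 mm, stop 34 mm above the rollers. A pack set at the high end (near robot) rolls down by itself in 1-3 s; four take 216 mm from the stop.
Things that resemble listed ones, but are neither listed nor needed, are in the scene too. Leave any blue or pink look-alike of the case alone.

How it is judged (in metres and radians):
At the end, for the whole second after the job is handed in: All four stand on the rollers (tilt under 0.26 rad), at rest and let go, in the order of their bays from the rack's left end: the first 120 mm down-lane (x) of the lane's middle, each next 53 mm farther uphill, to 10 mm (uphill 10, 14, 18, 22 mm from first to last) and 22 mm across (((y of bay_tall_carton in the frame of rack between 0.102 and 0.162 m and x of tall_carton in the frame of lane between 0.1095 and 0.1295 m) or (y of bay_tall_carton in the frame of rack between 0.014 and 0.074 m and x of tall_carton in the frame of lane between 0.0522 and 0.0762 m) or (y of bay_tall_carton in the frame of rack between -0.074 and -0.014 m and x of tall_carton in the frame of lane between -0.0052 and 0.0228 m) or (y of bay_tall_carton in the frame of rack between -0.162 and -0.102 m and x of tall_carton in the frame of lane between -0.0625 and -0.0305 m)) and y of tall_carton in the frame of lane between -0.022 and 0.022 m and z of tall_carton in the frame of lane between 0.05 and 0.115 m and angle between each of tall_carton, low_carton, tin, case's own z axis and vertical below 0.26 rad and linear speed of each of tall_carton, low_carton, tin, case below 0.02 m/s and ((y of bay_low_carton in the frame of rack between 0.102 and 0.162 m and x of low_carton in the frame of lane between 0.1095 and 0.1295 m) or (y of bay_low_carton in the frame of rack between 0.014 and 0.074 m and x of low_carton in the frame of lane between 0.0522 and 0.0762 m) or (y of bay_low_carton in the frame of rack between -0.074 and -0.014 m and x of low_carton in the frame of lane between -0.0052 and 0.0228 m) or (y of bay_low_carton in the frame of rack between -0.162 and -0.102 m and x of low_carton in the frame of lane between -0.0625 and -0.0305 m)) and y of low_carton in the frame of lane between -0.022 and 0.022 m and z of low_carton in the frame of lane between 0.05 and 0.115 m and ((y of bay_tin in the frame of rack between 0.102 and 0.162 m and x of tin in the frame of lane between 0.1095 and 0.1295 m) or (y of bay_tin in the frame of rack between 0.014 and 0.074 m and x of tin in the frame of lane between 0.0522 and 0.0762 m) or (y of bay_tin in the frame of rack between -0.074 and -0.014 m and x of tin in the frame of lane between -0.0052 and 0.0228 m) or (y of bay_tin in the frame of rack between -0.162 and -0.102 m and x of tin in the frame of lane between -0.0625 and -0.0305 m)) and y of tin in the frame of lane between -0.022 and 0.022 m and z of tin in the frame of lane between 0.05 and 0.115 m and ((y of bay_case in the frame of rack between 0.102 and 0.162 m and x of case in the frame of lane between 0.1095 and 0.1295 m) or (y of bay_case in the frame of rack between 0.014 and 0.074 m and x of case in the frame of lane between 0.0522 and 0.0762 m) or (y of bay_case in the frame of rack between -0.074 and -0.014 m and x of case in the frame of lane between -0.0052 and 0.0228 m) or (y of bay_case in the frame of rack between -0.162 and -0.102 m and x of case in the frame of lane between -0.0625 and -0.0305 m)) and y of case in the frame of lane between -0.022 and 0.022 m and z of case in the frame of lane between 0.05 and 0.115 m); the robot touches nothing.
It fails at once if a pack is tipped over (angle between any of tall_carton, low_carton, tin, case's own z axis and vertical above 0.8 rad).
It also fails if it takes over 96 s, if anything falls off the work surface, if the arm or the gripper's body presses on something with over 40 N, if the wrist force passes 120 N, or if a joint passes its speed limit or range.

## Robot

A 6-joint arm with a two-finger parallel gripper is mounted at the origin on the work surface. World frame = base frame: x ahead of the robot, y to its left, z up, the work surface at z = 0. Lengths are in mm, angles in rad, forces in N, time in s.
With the tool pointing down it reaches from about 350 to 975 mm from the base axis. Payload 7.1 kg.
Tool frame: the origin (TCP) lies midway between the tips of the shut fingers; the grasp point (between the pads) lies 19 mm behind it (ctrl.hold_point_z is the distance from the TCP to the grasp point, in mm); z points along the fingers, y is the direction in which the jaws open and shut (so a half turn about z gives the same grasp; the last joint's range is limited). The gripper opens to 88 mm and grips with 3 to 60 N. Pads are 20 mm wide; open, the fingers measure 115 mm over their backs; the gripper's body (75 mm by 178 mm) begins 61 mm behind the grasp point.
Start: joints at [-1.295, 0.423, 1.63, -0, 1.089, -0.019], TCP at [181.611, -598.015, 222.675] pointing down, gripper open.
Joint ranges: [-3, 3], [-0.9, 2.11], [0.09, 2.58], [-1.31, 4.45], [0.11, 2.69], [-2.54, 2.54]. Speed limits (rad/s): [2.39, 2.39, 3.01, 3.14, 3.14, 3.14].

## Interface

Orientations are given as a rotation vector (axis times angle).
In Python, from workcell import ctrl, eyes gives the robot as it stands.
- The arm moves only by the tool move_arm, never from a script. Its argument "deltas" is a list of rows, each a list of 6 numbers: the shift along the tool's x, y, z in mm, then the turn, a rotation vector about the tool's x, y, z in rad. A call has 1 to 5 rows; each row shifts and turns the pose as measured when the row begins, along the tool's axes as they then stand; what a row does not reach is not made up. A row lasts 1/12 s, in which the tool goes at most 41.7 mm and 7.16 degrees, less where a joint would pass 70% of its speed; a pose out of reach is approached as far as the arm can. A call is refused whole if a number of a shift passes 41.7 or a number of a turn 0.125, either way. A call with a gripper value outside its range is refused whole. "hand" is the closure, from -1 (fully open) to 1 (shut), set as the call begins (left out, the last holds). The fingers move at their own pace and stop on an object; the grip force is fixed at half the most. Time passes only in rows, so rows that do not move let the fingers close. It gives the time, the measured TCP pose, the force and the opening at its end, in the units of the state.
- ctrl.get_obs(): the state, without advancing time (a new reading comes with each control period).
- eyes.get_image(name): name is "side" or "top"; returns a dict with "frame" (384x512x3 uint8, red, green, blue), "range_z" (384x512 float32, mm along the optical axis (not along the pixel's ray), 0 where there is no reading), "fx", "fy", "cx", "cy" (pixels), "cam_to_world" (4x4, takes a point from camera to world coordinates). Camera axes: x right, y down, z forward; pixel columns grow to the right and rows downward; lengths in mm; the calibration is good to about 2 mm. A picture is of the moment at which its call begins.
- ctrl.close_job(): hands the job in, once; it reports no verdict.
The state is a dict: "t": time; "qpos": joint angles; "qvel": joint speeds; "joint_torque": joint torques, N m; "ee_pos": TCP position; "orientation": TCP orientation; "ft_force": force on the tool from outside, world axes, zero at the start; "moment": the same for the moment, N m; "width": finger opening in mm.
Only numpy, scipy, OpenCV 4.12 (cv2) and the standard library are available. Lean on these libraries where they do the work, as an engineer would, in place of code of your own. Each camera call takes 0.05 s, during which the arm holds its last target.

## Working session

There is one attempt and no reset: what is moved stays moved. The work goes in short steps, Python scripts to look and compute and a tool call to move; the robot and the scene stay as the last step left them, time stands still between calls to the robot, and variables do not carry over. Pictures are saved under pics/ and viewed, and the job is handed in when it is done.

Besides the shell and the picture viewer there is one more tool, called as a command line: name --pt "numbers of a row" for each row, then --argument value for the rest. move_arm: Moves the arm, as the interface text tells. Its arguments: {"type":"object","properties":{"deltas":{"type":"array"},"hand":{"type":"number"}},"required":["deltas"]}

```bash
mkdir -p pics; ls; python3 - <<'E'
from workcell import ctrl, eyes
import cv2,numpy as np
print(ctrl.get_obs())
for n in("side","top"):
    d=eyes.get_image(n)
    cv2.imwrite(f"pics/{n}0.png",cv2.resize(d["frame"][...,::-1],(768,576)))
    np.savez(f"/tmp/{n}0.npz",**d)
    print(n,d["fx"],d["cx"],d["cy"],d["cam_to_world"].round(3))
E
```

```text
pics
{'t': 0.0, 'qpos': array([-1.29502311e+00,  4.23787542e-01,  1.63065407e+00, -2.71230878e-05,
        1.08857672e+00, -1.90195372e-02]), 'qvel': array([ 3.36153032e-05, -1.62901370e-03,  1.13990563e-03, -7.81649150e-04,
       -1.97588131e-03,  1.93952948e-04]), 'joint_torque': array([ 2.29672414e-04, -5.44631875e+01, -2.73667413e+01,  6.44427328e-02,
        2.28093902e-02, -1.37008428e-04]), 'ee_pos': array([ 181.45101647, -597.53097873,  221.94907917]), 'orientation': array([-3.10612926e+00, -4.61196839e-01,  3.23981234e-04]), 'ft_force': array([-0.39834784, -0.09310183,  0.05252134]), 'moment': array([ 0.00530185,  0.01312717, -0.00475867]), 'width': 87.94707217340537}
side 474.58805976566975 249.6441162798413 194.9435163212575 [[ 9.990000e-01 -4.100000e-02  3.400000e-02  5.105360e+02]
 [-5.400000e-02 -7.790000e-01  6.250000e-01 -8.272530e+02]
 [ 1.000000e-03 -6.260000e-01 -7.800000e-01  1.007351e+03]
 [ 0.000000e+00  0.000000e+00  0.000000e+00  1.000000e+00]]
top 460.63550352044444 250.7134770353487 189.41845076189273 [[ 1.80000e-02 -9.95000e-01  9.90000e-02  4.08638e+02]
 [-1.00000e+00 -1.90000e-02 -1.40000e-02 -6.58820e+01]
 [ 1.60000e-02 -9.80000e-02 -9.95000e-01  1.28722e+03]
 [ 0.00000e+00  0.00000e+00  0.00000e+00  1.00000e+00]]
```

View pics/side0.png

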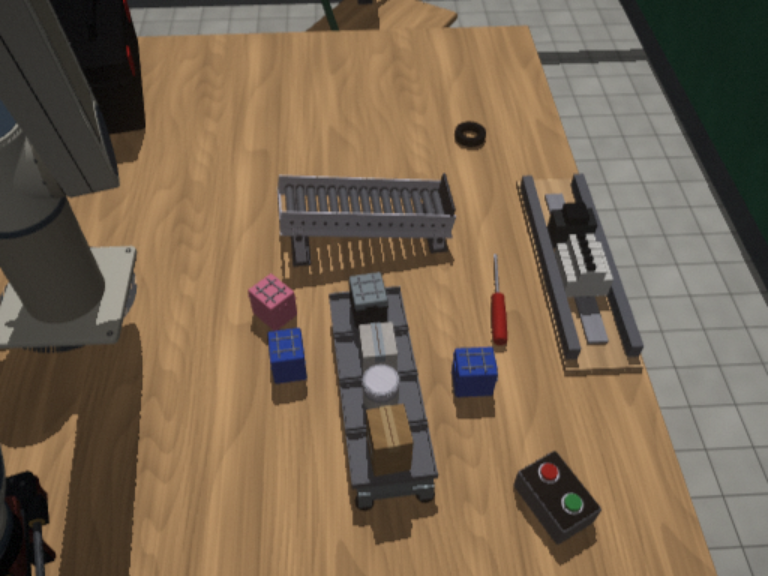

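View pics/top0.png

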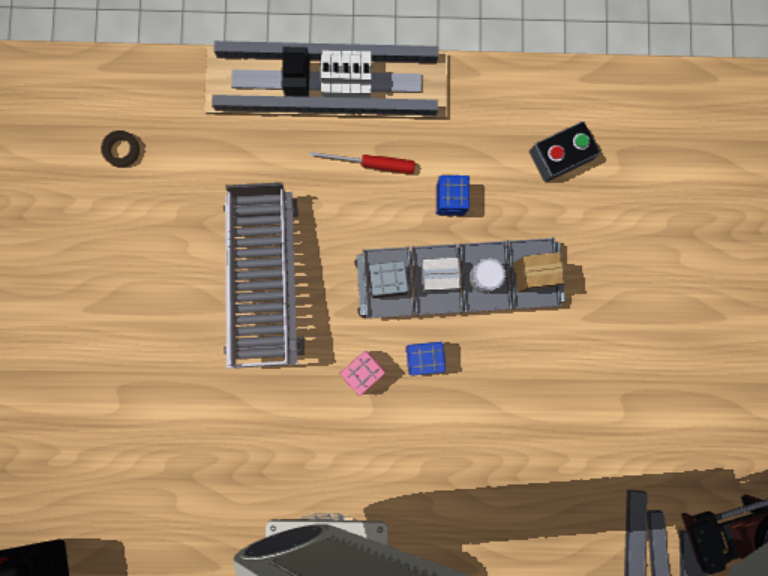

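The side view shows the lane with its high end on the left, at about (285,205), and its stop at about (448,195). The rack row runs, from the robot's left: grey-lidded case (368,290), white low carton (378,343), tin (380,382), brown tall carton (388,440). Three look-alikes stand off the rack: pink (272,300), blue (287,355) and blue (475,370). The grey one in the rack bay is the case, since its lid is grey and it stands in a bay. I'll measure next and confirm it in a crop.

```bash
cat > h.py <<'E'
import numpy as np,cv2
from workcell import ctrl,eyes
def pts(d):
    h,w=d["range_z"].shape
    v,u=np.mgrid[:h,:w]; z=d["range_z"]
    P=np.stack([(u-d["cx"])/d["fx"]*z,(v-d["cy"])/d["fy"]*z,z,np.ones_like(z)],-1)
    W=P@np.asarray(d["cam_to_world"]).T
    return W[...,:3]
def obs():
    from scipy.spatial.transform import Rotation as R
    o=ctrl.get_obs(); M=R.from_rotvec(o["orientation"]).as_matrix()
    print("t",round(o["t"],2),"pos",o["ee_pos"].round(1),"w",round(o["width"],1),"F",o["ft_force"].round(1)); print(M.round(3)); print("q",o["qpos"].round(2))
    return o,M
E
python3 - <<'E'
from h import *
d=dict(np.load("/tmp/top0.npz")); W=pts(d); fr=d["frame"]; s=512/768
def blk(x0,y0,x1,y1): return slice(int(y0*s),int(y1*s)),slice(int(x0*s),int(x1*s))
for n,b,zz in [("case",(365,255,415,305),114),("low",(417,250,465,295),100),("tin",(468,255,510,298),112),("tall",(512,245,570,297),134)]:
    r=blk(*b); P=W[r].reshape(-1,3); top=np.percentile(P[:,2],95)
    m=(P[:,2]>top-7); Q=P[m]
    # mask in image
    rect=cv2.minAreaRect(Q[:,:2].astype(np.float32))
    print(n,"expz",zz,"z",np.median(Q[:,2]).round(1),"mean",Q[:,:2].mean(0).round(1),"rect",rect,m.sum())
# lane
r=blk(215,175,305,375);P=W[r].reshape(-1,3);m=P[:,2]>50;Q=P[m]
rect=cv2.minAreaRect(Q[:,:2].astype(np.float32));print("lane",rect,np.percentile(Q[:,2],[1,5,50,95,99]))
r=blk(345,230,580,325);P=W[r].reshape(-1,3);m=(P[:,2]>35)&(P[:,2]<68);Q=P[m]
rect=cv2.minAreaRect(Q[:,:2].astype(np.float32));print("rack",rect)
# lane centreline heights
o=W[blk(240,180,275,370)]
for i in range(0,o.shape[0],6): print(o[i,o.shape[1]//2].round(1),end=' ')
cv2.imwrite("pics/crop1.png",cv2.resize(fr[blk(340,220,590,400)][...,::-1],None,fx=4.5,fy=4.5,interpolation=cv2.INTER_CUBIC))
E
```

```text
case expz 114 z 113.8 mean [ 533.8 -101.6] rect ((487.22674560546875, -100.78176879882812), (65.94926452636719, 158.83053588867188), 88.60421752929688) 493
low expz 100 z 99.6 mean [ 546.8 -193.2] rect ((504.664306640625, -135.22869873046875), (74.499755859375, 224.87644958496094), 35.83504104614258) 478
tin expz 112 z 111.8 mean [ 545.6 -272. ] rect ((496.20135498046875, -176.355224609375), (54.1636848449707, 276.6810607910156), 27.324813842773438) 349
tall expz 134 z 133.5 mean [ 551.8 -358.2] rect ((502.4461975097656, -225.43841552734375), (63.42611312866211, 364.7040710449219), 20.586902618408203) 516
lane ((546.5791625976562, 69.63754272460938), (320.7153625488281, 245.62713623046875), 5.064637660980225) [ 52.58039539  58.77666559  83.64258923 108.55332189 124.15183278]
rack ((546.78173828125, -234.38038635253906), (124.74314880371094, 372.0163879394531), 4.784115791320801)
[729.8 146.2   1.2] [694.1 132.9  78.7] [681.9 135.3  60.5] [665.  134.3  62.8] [647.9 133.2  66.3] [ 6.438e+02  1.435e+02 -5.000e-01] [615.  131.8  68. ] [598.1 130.5  72.7] [581.2 129.   78.3] [564.7 127.8  82.3] [548.8 127.1  83. ] [541.8 140.3  -3.2] [516.9 125.7  85.1] [500.8 124.3  90.6] [485.2 123.8  90.3] [469.6 123.1  91.4] [457.7 137.6  -4.1] [438.3 120.6  99.9] [422.9 119.1 106.4] [407.7 118.8 104.7] [391.1 134.1   3.2]
```

View pics/crop1.png

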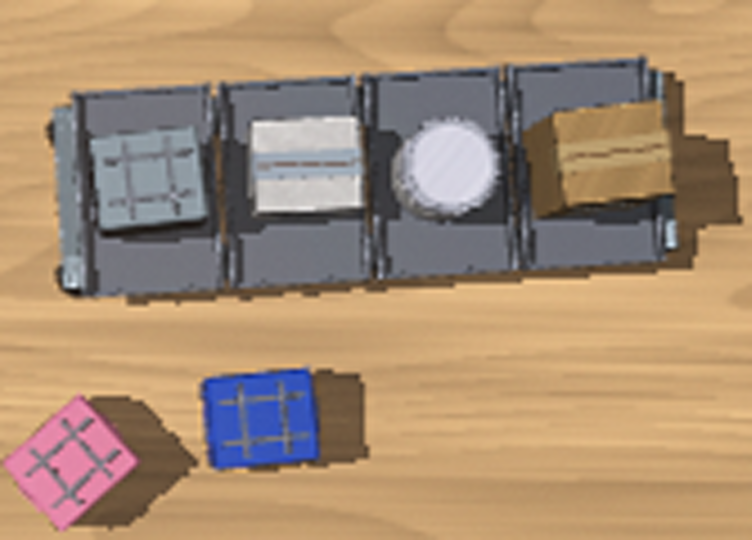

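The crop shows the grey-lidded dark case at (150,180) in the leftmost bay, then low carton (305,165), tin (450,165) and tall carton (610,155). The blue and pink ones sit outside the rack, so I leave them alone. Heights match expectation (114/100/112/134). Next I drop pixels with no range reading and refit the rectangles.

```bash
python3 - <<'E'
from h import *
d=dict(np.load("/tmp/top0.npz")); W=pts(d); s=512/768; ok=d["range_z"]>100
def blk(x0,y0,x1,y1): return slice(int(y0*s),int(y1*s)),slice(int(x0*s),int(x1*s))
def fit(b,lo,hi):
    r=blk(*b); m=(ok[r]&(W[r][...,2]>lo)&(W[r][...,2]<hi)).astype(np.uint8)
    n,l,st,_=cv2.connectedComponentsWithStats(m); k=1+np.argmax(st[1:,4]); Q=W[r][l==k]
    rc=cv2.minAreaRect(Q[:,:2].astype(np.float32))
    return np.round(rc[0],1),np.round(rc[1],1),round(rc[2],1),Q[:,:2].mean(0).round(1),len(Q)
for n,b,z in [("case",(365,255,415,305),114),("low",(417,250,465,295),100),("tin",(462,250,514,302),112),("tall",(505,245,575,300),134)]:
    print(n,fit(b,z-5,z+6))
print("rack",fit((345,225,585,330),30,70))
r=blk(210,170,310,380);Z=W[r];k=ok[r]
# cheek tops: lateral profile at several x
for xa in range(400,700,40):
    m=k&(abs(Z[...,0]-xa)<12)&(Z[...,2]>45);Q=Z[m];ys=Q[:,1]
    zt=Q[:,2]; hi=Q[zt>np.median(zt)+9]
    print(xa,ys.min().round(1),ys.max().round(1),np.median(zt).round(1),"hi",hi[:,1].min().round(1) if len(hi) else 0,hi[:,1].max().round(1) if len(hi) else 0)
m=k&(Z[...,2]>50);Q=Z[m];print("x range",Q[:,0].min(),Q[:,0].max())
m=k&(Z[...,2]>84)&(Z[...,0]>640);print("stop",Z[m].mean(0),Z[m].min(0),Z[m].max(0))
E
```

```text
case (array([ 536.7, -102.1]), array([54. , 61.8]), 7.5, array([ 536.4, -102.3]), 489)
low (array([ 547.6, -193.7]), array([54.4, 62.3]), 3.6, array([ 547.5, -193.9]), 478)
tin (array([ 546.6, -274.4]), array([54.5, 53.4]), 44.9, array([ 546.9, -274.3]), 351)
tall (array([ 553.6, -362.7]), array([53.9, 63.5]), 7.6, array([ 553.7, -362.3]), 514)
rack (array([ 546.8, -234.2]), array([124.7, 371.6]), 4.8, array([ 543. , -226.7]), 3943)
400 54.0 180.5 104.4 hi 65.5 164.3
440 55.8 178.1 99.0 hi 67.9 166.7
480 60.3 180.6 92.4 hi 71.4 169.6
520 62.4 183.3 86.5 hi 74.0 172.9
560 66.7 189.4 80.1 hi 78.0 175.2
600 68.3 191.8 73.0 hi 80.3 177.8
640 73.0 190.6 67.8 hi 83.1 181.0
680 77.4 194.4 62.1 hi 86.4 185.7
x range 378.4758153996267 705.8272392932407
stop [692.10979292 135.7037581   91.63282298] [640.3276566   84.37648836  84.11361939] [703.39385487 185.69587947  99.04936078]
```

Sizes agree well: case/low/tall tops measure 54x62, tin 54, rack 372 long. The lane's centre is about (542,125), yaw 4.3°. I grip along each pack's 54 mm side. Now a helper that works out the rows.

```bash
cat >> h.py <<'E'
from scipy.spatial.transform import Rotation as R
def target(jaw_deg,tilt=0.0):
    a=np.radians(jaw_deg); y=np.array([np.cos(a),np.sin(a),0]); z=np.array([0,0,-1.]); x=np.cross(y,z)
    return R.from_matrix(np.stack([x,y,z],1))*R.from_rotvec([tilt,0,0])
def plan(pos,jaw,tilt=0.0,n=None,vmax=38):
    o=ctrl.get_obs(); p=o["ee_pos"]; r=R.from_rotvec(o["orientation"]); rt=target(jaw,tilt)
    rv=(r.inv()*rt).as_rotvec(); d=np.array(pos)-p
    N=n or int(max(1,np.ceil(np.linalg.norm(d)/vmax),np.ceil(np.linalg.norm(rv)/.115)))
    print("now t%.2f"%o["t"],p.round(1),"w%.1f"%o["width"],"F",o["ft_force"].round(1),"left",d.round(1),"rot",rv.round(3),"rows",N)
    for i in range(N):
        ri=r*R.from_rotvec(rv*i/N); s=ri.inv().apply(d/N)
        print([float(v) for v in s.round(1)]+[float(v) for v in (rv/N).round(3)])
LC=np.array([542,125.]);LY=4.3
def lanepos(xl,h,yl=0):
    a=np.radians(LY);u=np.array([np.cos(a),np.sin(a)]);v=np.array([-u[1],u[0]])
    b=LC+u*xl+v*yl; z=85-xl*np.tan(np.radians(9)); s,c=np.sin(.157),np.cos(.157)
    return [b[0]+u[0]*s*h,b[1]+u[1]*s*h,z+c*h]
E
python3 -c "
from h import *
plan([536,-102,190],7.5)"
```

```text
now t0.10 [ 181.5 -597.5  222. ] w87.8 F [-0.4  0.1 -0.2] left [354.5 495.5 -32. ] rot [-1.000e-03 -1.000e-03 -1.407e+00] rows 17
[28.4, -21.8, 1.9, -0.0, -0.0, -0.083]
[30.1, -19.4, 1.9, -0.0, -0.0, -0.083]
[31.6, -16.8, 1.9, -0.0, -0.0, -0.083]
[32.9, -14.2, 1.9, -0.0, -0.0, -0.083]
[34.0, -11.4, 1.9, -0.0, -0.0, -0.083]
[34.8, -8.6, 1.9, -0.0, -0.0, -0.083]
[35.4, -5.7, 1.9, -0.0, -0.0, -0.083]
[35.7, -2.7, 1.9, -0.0, -0.0, -0.083]
[35.8, 0.3, 1.9, -0.0, -0.0, -0.083]
[35.7, 3.2, 1.9, -0.0, -0.0, -0.083]
[35.3, 6.2, 1.9, -0.0, -0.0, -0.083]
[34.7, 9.1, 1.9, -0.0, -0.0, -0.083]
[33.8, 11.9, 1.9, -0.0, -0.0, -0.083]
[32.7, 14.6, 1.9, -0.0, -0.0, -0.083]
[31.4, 17.3, 1.9, -0.0, -0.0, -0.083]
[29.9, 19.8, 1.9, -0.0, -0.0, -0.083]
[28.1, 22.2, 1.9, -0.0, -0.0, -0.083]
```

move_arm --pt "28 -22 2 0 0 -0.083" --pt "30 -19 2 0 0 -0.083" --pt "32 -17 2 0 0 -0.083" --pt "33 -14 2 0 0 -0.083" --pt "34 -11 2 0 0 -0.083" --hand -1

```text
t: 0.52
ee_pos: [284.5, -452.0, 209.8]
orientation: [-2.942, -1.101, 0.002]
ft_force: [-0.2, -0.3, -0.0]
width: 87.8
```

move_arm --pt "35 -9 2 0 0 -0.083" --pt "35 -6 2 0 0 -0.083" --pt "36 -3 2 0 0 -0.083" --pt "36 0 2 0 0 -0.083" --pt "36 3 2 0 0 -0.083"

```text
t: 0.93
ee_pos: [388.0, -294.7, 198.2]
orientation: [-2.634, -1.708, 0.002]
ft_force: [1.5, 0.3, -0.5]
width: 87.7
```

move_arm --pt "35 6 2 0 0 -0.083" --pt "35 9 2 0 0 -0.083" --pt "34 12 2 0 0 -0.083" --pt "33 15 2 0 0 -0.083" --pt "31 17 2 0 0 -0.083"

```text
t: 1.35
ee_pos: [489.4, -136.1, 187.1]
orientation: [-2.201, -2.236, 0.002]
ft_force: [0.4, -0.9, -0.1]
width: 88.0
```

```bash
python3 -c "
from h import *
plan([536.5,-102,190],7.5)"
```

```text
now t1.35 [ 489.4 -136.1  187.1] w88.0 F [ 0.4 -0.9 -0.1] left [47.1 34.1  2.9] rot [-0.004 -0.002 -0.115] rows 2
[16.7, 23.8, -1.5, -0.002, -0.001, -0.057]
[15.3, 24.7, -1.5, -0.002, -0.001, -0.057]
```

move_arm --pt "17 24 -1.5 0 0 -0.057" --pt "15 25 -1.5 0 0 -0.057" --pt "0 0 0 0 0 0"

```text
t: 1.6
ee_pos: [540.2, -93.9, 189.0]
orientation: [-2.049, -2.373, 0.001]
ft_force: [-0.2, 0.2, 0.1]
width: 87.7
```

```bash
python3 -c "
from h import *
plan([536.5,-102,67],7.5,n=4)"
```

```text
now t1.60 [540.2 -93.9 189. ] w87.7 F [-0.2  0.2  0.1] left [  -3.7   -8.1 -122. ] rot [-0.004 -0.004  0.015] rows 4
[-2.0, -1.1, 30.5, -0.001, -0.001, 0.004]
[-2.0, -1.1, 30.5, -0.001, -0.001, 0.004]
[-1.9, -1.1, 30.5, -0.001, -0.001, 0.004]
[-1.9, -1.2, 30.5, -0.001, -0.001, 0.004]
```

move_arm --pt "-7.6 -4.6 10 0 0 0.015" --pt "0 0 30 0 0 0" --pt "0 0 30 0 0 0" --pt "0 0 0 0 0 0"

```text
t: 1.93
ee_pos: [535.5, -103.4, 116.1]
orientation: [-2.072, -2.357, 0.001]
ft_force: [-1.2, -0.2, -0.4]
width: 88.1
```

```bash
python3 -c "
from h import *
plan([536.5,-102,67],7.5,n=2)"
```

```text
now t1.93 [ 535.5 -103.4  116.1] w88.1 F [-1.2 -0.2 -0.4] left [  1.    1.4 -49.1] rot [-0.003 -0.002 -0.002] rows 2
[0.6, 0.7, 24.6, -0.001, -0.001, -0.001]
[0.6, 0.6, 24.6, -0.001, -0.001, -0.001]
```

move_arm --pt "1 1 22 0 0 0" --pt "0 0 20 0 0 0" --pt "0 0 6 0 0 0" --pt "0 0 0 0 0 0"

```text
t: 2.27
ee_pos: [531.6, -106.5, 66.7]
orientation: [-2.079, -2.345, 0.005]
ft_force: [-1.0, 0.5, 0.8]
width: 87.8
```

```bash
python3 -c "
from h import *
plan([536.5,-102,67],7.5,n=1)"
```

```text
now t2.27 [ 531.6 -106.5   66.7] w87.8 F [-1.   0.5  0.8] left [4.9 4.5 0.3] rot [-0.008 -0.004 -0.011] rows 1
[3.9, 5.4, -0.4, -0.008, -0.004, -0.011]
```

move_arm --pt "4 5.5 0 -0.006 0 -0.01" --pt "0 0 0 0 0 0"

```text
t: 2.43
ee_pos: [536.6, -103.0, 68.1]
orientation: [-2.073, -2.356, -0.002]
ft_force: [-0.3, -0.2, 0.2]
width: 87.7
```

```bash
python3 -c "
from h import *
plan([536.5,-102,67],7.5,n=1)"
```

```text
now t2.43 [ 536.6 -103.    68.1] w87.7 F [-0.3 -0.2  0.2] left [-0.1  1.  -1.1] rot [-0.001 -0.003 -0.003] rows 1
[1.0, 0.0, 1.1, -0.001, -0.003, -0.003]
```

move_arm --pt "1 0 1 0 0 0" --pt "0 0 0 0 0 0" --pt "0 0 0 0 0 0" --pt "0 0 0 0 0 0" --pt "0 0 0 0 0 0" --hand 1

```text
t: 2.85
ee_pos: [539.2, -102.4, 71.5]
orientation: [2.073, 2.357, 0.008]
ft_force: [-1.0, -0.0, -0.5]
width: 58.0
```

move_arm --pt "0 0 0 0 0 0" --pt "0 0 0 0 0 0" --pt "0 0 0 0 0 0"

```text
t: 3.1
ee_pos: [539.2, -102.3, 71.7]
orientation: [2.072, 2.357, 0.008]
ft_force: [0.2, 0.2, -0.2]
width: 53.8
```

```bash
python3 -c "
from h import *
plan([536.5,-102,180],7.5,n=5)"
```

```text
now t3.10 [ 539.2 -102.3   71.7] w53.8 F [ 0.2  0.2 -0.2] left [ -2.7   0.3 108.3] rot [ 0.006 -0.001 -0.002] rows 5
[0.1, -0.4, -21.7, 0.001, -0.0, -0.0]
[0.1, -0.4, -21.7, 0.001, -0.0, -0.0]
[0.1, -0.4, -21.7, 0.001, -0.0, -0.0]
[0.1, -0.5, -21.7, 0.001, -0.0, -0.0]
[0.1, -0.5, -21.7, 0.001, -0.0, -0.0]
```

Case gripped at 53.8 mm opening, with the tip 24 mm above its underside. Lifting.

move_arm --pt "0 0 -15 0 0 0" --pt "0 0 -25 0 0 0" --pt "0 0 -30 0 0 0" --pt "0 0 -35 0 0 0" --pt "0 0 -10 0 0 0"

```text
t: 3.52
ee_pos: [534.1, -101.5, 184.8]
orientation: [-2.068, -2.352, 0.003]
ft_force: [1.7, 0.7, -2.3]
width: 53.8
```

```bash
python3 -c "
from h import *
t=lanepos(-108,24+50); print(t); plan(t,4.3,0.157,vmax=30)"
```

```text
[np.float64(445.84176675333043), np.float64(117.7698261232424), np.float64(175.19537836722293)]
now t3.52 [ 534.1 -101.5  184.8] w53.8 F [ 1.7  0.7 -2.3] left [-88.2 219.2  -9.6] rot [ 0.149 -0.001  0.054] rows 8
[28.6, -7.4, 1.4, 0.019, -0.0, 0.007]
[28.5, -7.6, 1.6, 0.019, -0.0, 0.007]
[28.5, -7.7, 1.7, 0.019, -0.0, 0.007]
[28.4, -7.9, 1.8, 0.019, -0.0, 0.007]
[28.4, -8.1, 2.0, 0.019, -0.0, 0.007]
[28.3, -8.2, 2.1, 0.019, -0.0, 0.007]
[28.3, -8.4, 2.3, 0.019, -0.0, 0.007]
[28.2, -8.5, 2.4, 0.019, -0.0, 0.007]
```

move_arm --pt "20 -5 0 0.01 0 0.007" --pt "28 -8 1 0.02 0 0.007" --pt "28 -8 1.5 0.02 0 0.007" --pt "28 -8 2 0.02 0 0.007" --pt "28 -8 2 0.02 0 0.007"

```text
t: 3.93
ee_pos: [483.3, 24.6, 181.3]
orientation: [-2.083, -2.265, 0.105]
ft_force: [-0.4, 0.4, -2.1]
width: 54.2
```

move_arm --pt "28 -8 2 0.02 0 0.007" --pt "28 -8 2 0.02 0 0.007" --pt "20 -8 2 0.02 0 0.005" --pt "5 -3 0 0 0 0" --pt "0 0 0 0 0 0"

```text
t: 4.35
ee_pos: [443.3, 110.2, 173.4]
orientation: [-2.067, -2.212, 0.183]
ft_force: [0.2, -0.3, -1.9]
width: 53.7
```

```bash
python3 -c "
from h import *
t=lanepos(-108,24+25); print(t); plan(t,4.3,0.157,n=2)"
```

```text
[np.float64(441.94387446480243), np.float64(117.47674212983503), np.float64(150.50285849824556)]
now t4.35 [443.3 110.2 173.4] w53.7 F [ 0.2 -0.3 -1.9] left [ -1.4   7.3 -22.9] rot [-0.006  0.002 -0.007] rows 2
[3.7, 1.4, 11.3, -0.003, 0.001, -0.004]
[3.7, 1.4, 11.4, -0.003, 0.001, -0.004]
```

move_arm --pt "5 2 8 -0.004 0 -0.005" --pt "2 0 12 0 0 0" --pt "0 0 0 0 0 0"

```text
t: 4.6
ee_pos: [442.3, 116.0, 151.1]
orientation: [-2.063, -2.221, 0.176]
ft_force: [-0.6, -0.0, -2.4]
width: 54.0
```

```bash
python3 - <<'E'
from h import *
t=lanepos(-108,24+2); print(t); plan(t,4.3,0.157,n=2)
for n in("side","top"):
    d=eyes.get_image(n); f=d["frame"][...,::-1]
    f=f[60:260,150:350] if n=="side" else f[90:290,110:310]
    cv2.imwrite(f"pics/{n}1.png",cv2.resize(f,None,fx=2.8,fy=2.8))
E
```

```text
[np.float64(438.35781355935666), np.float64(117.20710485590027), np.float64(127.78574021878637)]
now t4.60 [442.3 116.  151.1] w54.0 F [-0.6 -0.  -2.4] left [ -3.9   1.2 -23.3] rot [ 0.001  0.002 -0.002] rows 2
[0.8, -0.1, 11.8, 0.0, 0.001, -0.001]
[0.7, -0.1, 11.8, 0.0, 0.001, -0.001]
```

View pics/side1.png

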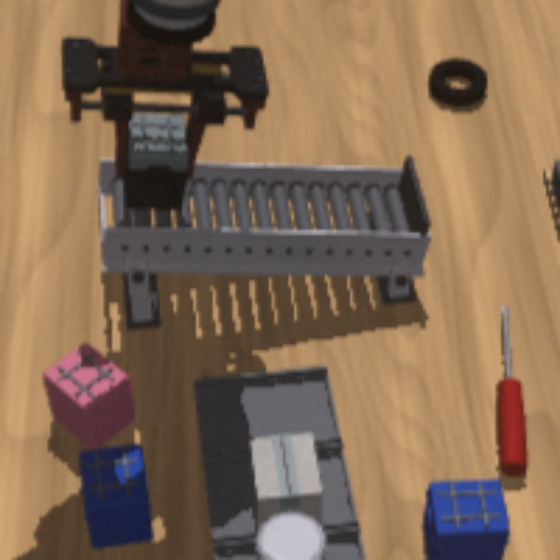

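View pics/top1.png

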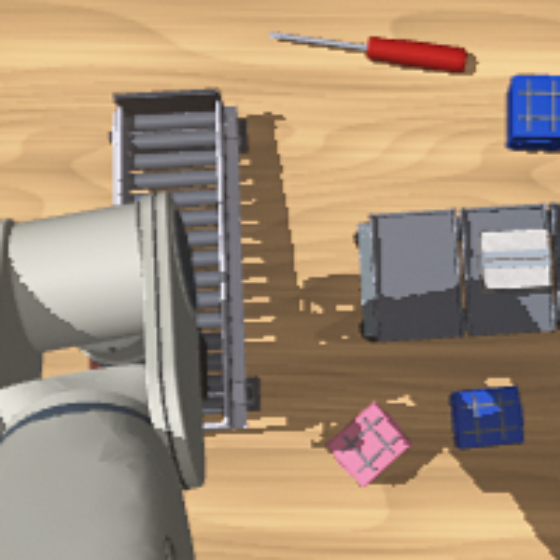

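The side picture shows the case at (158,170), centred over the high-end rollers between the cheeks. In the top view the arm hides it. Lowering the last 22 mm in small steps.

move_arm --pt "1 0 9 0 0 0" --pt "0 0 8 0 0 0" --pt "0 0 3 0 0 0" --pt "0 0 0 0 0 0"

```text
t: 5.03
ee_pos: [441.9, 115.3, 131.7]
orientation: [-2.069, -2.22, 0.17]
ft_force: [0.3, 0.2, -2.8]
width: 54.1
```

```bash
python3 -c "
from h import *
t=lanepos(-108,24+1); plan(t,4.3,0.157,n=1)"
```

```text
now t5.03 [441.9 115.3 131.7] w54.1 F [ 0.3  0.2 -2.8] left [-3.7  1.9 -4.9] rot [ 0.006  0.001 -0.005] rows 1
[2.2, -2.8, 5.4, 0.006, 0.001, -0.005]
```

move_arm --pt "2 -1 3 0.004 0 -0.004" --pt "0 0 1.5 0 0 0" --pt "0 0 0 0 0 0"

```text
t: 5.28
ee_pos: [440.0, 117.0, 126.9]
orientation: [-2.062, -2.222, 0.175]
ft_force: [0.5, 0.2, -1.7]
width: 54.1
```

move_arm --pt "0 0 1 0 0 0" --pt "0 0 0 0 0 0"

```text
t: 5.45
ee_pos: [440.1, 117.2, 126.0]
orientation: [-2.062, -2.222, 0.174]
ft_force: [-0.3, -0.1, -2.0]
width: 53.6
```

move_arm --pt "0 0 1.5 0 0 0" --pt "0 0 0 0 0 0"

```text
t: 5.62
ee_pos: [442.0, 117.5, 126.1]
orientation: [-2.064, -2.225, 0.169]
ft_force: [-0.3, 0.2, -3.5]
width: 53.9
```

move_arm --pt "0 0 1.5 0 0 0" --pt "0 0 0 0 0 0"

```text
t: 5.78
ee_pos: [443.1, 117.7, 125.6]
orientation: [-2.065, -2.227, 0.166]
ft_force: [-0.5, 0.4, -3.0]
width: 53.7
```

move_arm --pt "0 0 0 0 0 0" --pt "0 0 0 0 0 0" --pt "0 0 0 0 0 0" --pt "0 0 0 0 0 0" --pt "0 0 0 0 0 0" --hand -1

```text
t: 6.2
ee_pos: [442.9, 117.8, 125.6]
orientation: [-2.065, -2.226, 0.166]
ft_force: [1.2, 0.1, 0.2]
width: 83.8
```

```bash
python3 - <<'E'
from h import *
plan(lanepos(-108,130),4.3,0.157,vmax=30)
d=eyes.get_image("side"); f=d["frame"][...,::-1][60:260,150:350]
cv2.imwrite("pics/side2.png",cv2.resize(f,None,fx=2.8,fy=2.8))
E
```

```text
now t6.20 [442.9 117.8 125.6] w83.8 F [1.2 0.1 0.2] left [ 11.6   0.6 104.9] rot [0.009 0.001 0.   ] rows 4
[-0.1, -1.0, -26.4, 0.002, 0.0, 0.0]
[-0.1, -1.1, -26.4, 0.002, 0.0, 0.0]
[-0.1, -1.1, -26.4, 0.002, 0.0, 0.0]
[-0.1, -1.2, -26.4, 0.002, 0.0, 0.0]
```

View pics/side2.png

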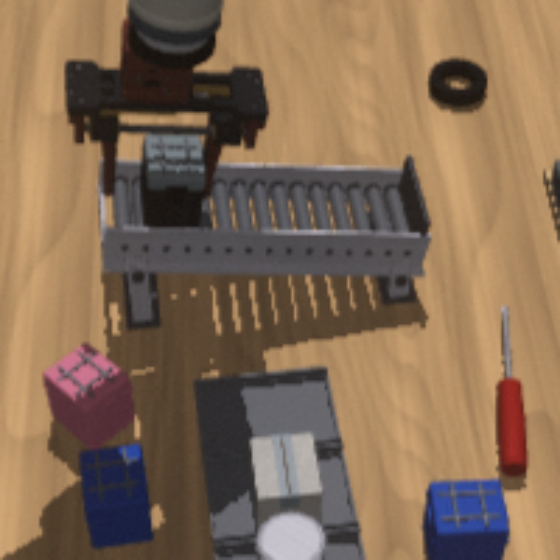

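The case stands upright on the rollers at (175,180) in the crop, between the open fingers and leaning gently on the downhill one. Lifting the fingers clear.

move_arm --pt "0 -3 -8 0 0 0" --pt "0 0 -20 0 0 0" --pt "0 0 -30 0 0 0" --pt "0 0 -30 0 0 0" --pt "0 0 -20 0 0 0"

```text
t: 6.67
ee_pos: [451.2, 117.9, 233.9]
orientation: [-2.059, -2.22, 0.182]
ft_force: [0.7, 0.3, 0.4]
width: 87.7
```

```bash
python3 - <<'E'
from h import *
plan([547.6,-193.7,170],3.6,0,vmax=36)
d=eyes.get_image("side"); f=d["frame"][...,::-1][60:260,150:350]
cv2.imwrite("pics/side3.png",cv2.resize(f,None,fx=2.8,fy=2.8))
E
```

```text
now t6.67 [451.2 117.9 233.9] w87.7 F [0.7 0.3 0.4] left [  96.4 -311.6  -63.9] rot [-0.162  0.003  0.012] rows 10
[-31.8, 8.2, 5.2, -0.016, 0.0, 0.001]
[-31.8, 8.2, 5.3, -0.016, 0.0, 0.001]
[-31.8, 8.1, 5.5, -0.016, 0.0, 0.001]
[-31.8, 8.1, 5.6, -0.016, 0.0, 0.001]
[-31.8, 8.0, 5.7, -0.016, 0.0, 0.001]
[-31.7, 8.0, 5.8, -0.016, 0.0, 0.001]
[-31.7, 7.9, 5.9, -0.016, 0.0, 0.001]
[-31.7, 7.8, 6.0, -0.016, 0.0, 0.001]
[-31.7, 7.8, 6.2, -0.016, 0.0, 0.001]
[-31.7, 7.7, 6.3, -0.016, 0.0, 0.001]
```

View pics/side3.png

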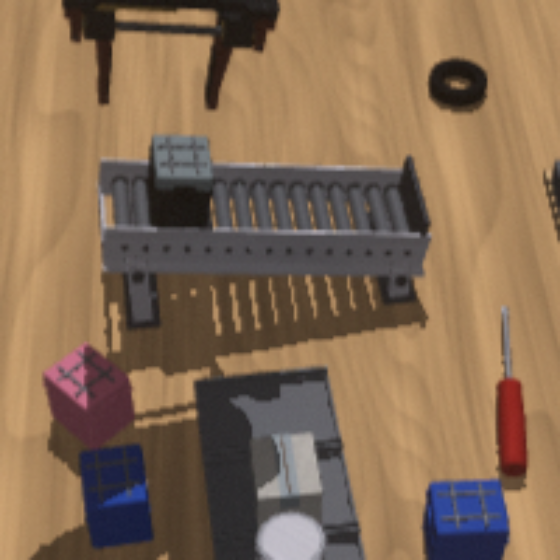

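Released, upright and starting to roll, at (182,180). On to the low carton.

move_arm --pt "-32 8 5 -0.016 0 0.001" --pt "-32 8 5 -0.016 0 0.001" --pt "-32 8 5 -0.016 0 0.001" --pt "-32 8 6 -0.016 0 0.001" --pt "-32 8 6 -0.016 0 0.001"

```text
t: 7.13
ee_pos: [505.3, -38.1, 211.2]
orientation: [-2.102, -2.278, 0.071]
ft_force: [0.2, 0.2, -0.1]
width: 88.0
```

move_arm --pt "-32 8 6 -0.016 0 0.001" --pt "-32 8 6 -0.016 0 0.001" --pt "-32 8 6 -0.016 0 0.001" --pt "-20 5 6 -0.016 0 0.001" --pt "0 0 0 0 0 0"

```text
t: 7.55
ee_pos: [542.4, -161.9, 185.1]
orientation: [2.136, 2.296, 0.004]
ft_force: [-0.3, 0.0, 0.5]
width: 87.8
```

```bash
python3 - <<'E'
from h import *
plan([547.6,-193.7,130],3.6,0,vmax=36)
for n in("side","top"):
    d=eyes.get_image(n); f=d["frame"][...,::-1]
    f=f[60:260,150:350] if n=="side" else f[90:290,110:310]
    cv2.imwrite(f"pics/{n}4.png",cv2.resize(f,None,fx=2.8,fy=2.8))
E
```

```text
now t7.55 [ 542.4 -161.9  185.1] w87.8 F [-0.3  0.   0.5] left [  5.2 -31.8 -55.1] rot [0.006 0.002 0.009] rows 2
[-16.0, 1.3, 27.6, 0.003, 0.001, 0.005]
[-16.0, 1.5, 27.6, 0.003, 0.001, 0.005]
```

View pics/side4.png

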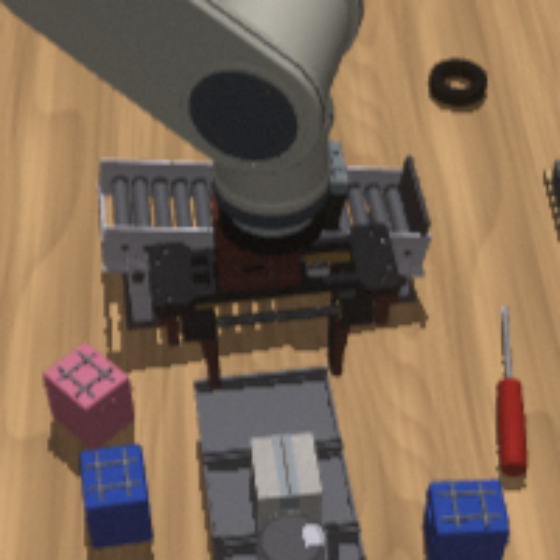

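The case is running down, partly hidden behind the arm at (338,168). Continuing to the low carton.

move_arm --pt "-16 1.5 15 0.003 0 0.005" --pt "-13 1 30 0.003 0 0.004" --pt "0 0 10 0 0 0" --pt "0 0 0 0 0 0"

```text
t: 7.98
ee_pos: [547.2, -183.9, 132.4]
orientation: [2.144, 2.294, -0.0]
ft_force: [-0.3, 0.6, -0.3]
width: 87.7
```

```bash
python3 - <<'E'
from h import *
plan([547.6,-193.7,67],3.6,0,n=3)
E
```

```text
now t7.98 [ 547.2 -183.9  132.4] w87.7 F [-0.3  0.6 -0.3] left [  0.4  -9.8 -65.4] rot [0.001 0.001 0.005] rows 3
[-3.2, -0.1, 21.8, 0.0, 0.0, 0.002]
[-3.2, -0.1, 21.8, 0.0, 0.0, 0.002]
[-3.3, -0.1, 21.8, 0.0, 0.0, 0.002]
```

move_arm --pt "-9 0 12 0 0 0.004" --pt "0 0 25 0 0 0" --pt "0 0 20 0 0 0" --pt "0 0 4 0 0 0" --pt "0 0 0 0 0 0"

```text
t: 8.4
ee_pos: [550.1, -189.9, 72.7]
orientation: [2.141, 2.293, 0.003]
ft_force: [-0.1, -0.4, 0.4]
width: 88.1
```

```bash
python3 - <<'E'
from h import *
plan([547.6,-193.7,67],3.6,0,n=1)
E
```

```text
now t8.40 [ 550.1 -189.9   72.7] w88.1 F [-0.1 -0.4  0.4] left [-2.5 -3.8 -5.7] rot [0.005 0.002 0.006] rows 1
[-3.6, -2.8, 5.7, 0.005, 0.002, 0.006]
```

move_arm --pt "-4 -3 6 0.005 0 0.006" --pt "0 0 0 0 0 0" --pt "0 0 0 0 0 0"

```text
t: 8.65
ee_pos: [548.5, -194.1, 68.7]
orientation: [2.148, 2.288, -0.002]
ft_force: [0.7, -0.2, 0.3]
width: 87.8
```

```bash
python3 - <<'E'
from h import *
plan([547.6,-193.7,67],3.6,0,n=1)
E
```

```text
now t8.65 [ 548.5 -194.1   68.7] w87.8 F [ 0.7 -0.2  0.3] left [-0.9  0.4 -1.7] rot [0.002 0.003 0.001] rows 1
[0.5, -0.9, 1.7, 0.002, 0.003, 0.001]
```

move_arm --pt "0 -1 3 0 0 0" --pt "0 0 0 0 0 0"

```text
t: 8.82
ee_pos: [548.3, -194.6, 67.1]
orientation: [2.146, 2.286, -0.0]
ft_force: [0.0, -0.1, 0.2]
width: 88.0
```

move_arm --pt "0 0 0 0 0 0" --pt "0 0 0 0 0 0" --pt "0 0 0 0 0 0" --pt "0 0 0 0 0 0" --pt "0 0 0 0 0 0" --hand 1

```text
t: 9.23
ee_pos: [549.1, -195.0, 68.5]
orientation: [2.145, 2.285, 0.001]
ft_force: [-0.2, 0.5, 0.4]
width: 58.0
```

move_arm --pt "0 0 0 0 0 0" --pt "0 0 0 0 0 0" --pt "0 0 0 0 0 0"

```text
t: 9.48
ee_pos: [549.4, -195.0, 68.6]
orientation: [2.145, 2.284, 0.002]
ft_force: [0.5, -0.2, -0.1]
width: 54.0
```

```bash
python3 - <<'E'
from h import *
plan([547.6,-193.7,67],3.6,0,n=1)
d=eyes.get_image("top"); f=d["frame"][...,::-1]
cv2.imwrite("pics/top5.png",cv2.resize(f,(768,576)))
E
```

```text
now t9.48 [ 549.4 -195.    68.6] w54.0 F [ 0.5 -0.2 -0.1] left [-1.8  1.3 -1.6] rot [0.007 0.005 0.   ] rows 1
[1.5, -1.7, 1.6, 0.007, 0.005, 0.0]
```

View pics/top5.png

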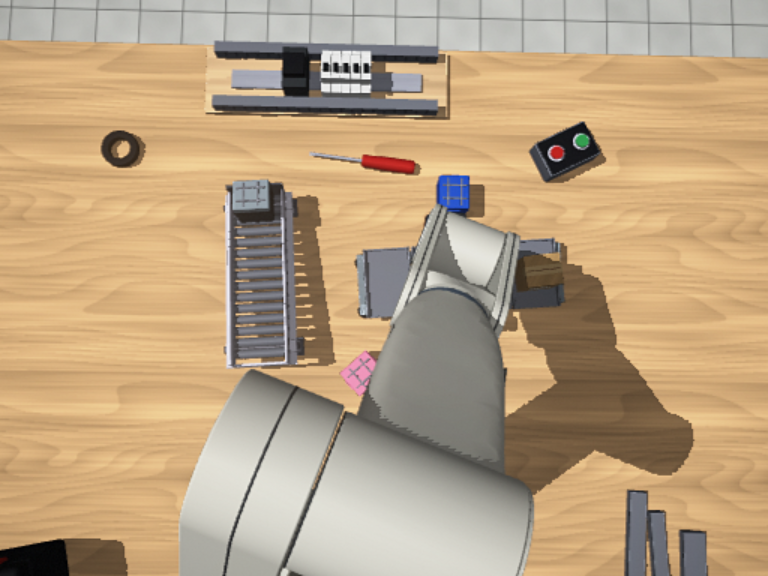

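The case stands upright against the stop at (251,197), and the low carton is held at 54.0 mm. Tip is 21 mm above its underside.

move_arm --pt "0 0 -15 0 0 0" --pt "0 0 -25 0 0 0" --pt "0 0 -30 0 0 0" --pt "0 0 -30 0 0 0" --pt "0 0 -5 0 0 0"

```text
t: 9.95
ee_pos: [544.6, -193.0, 172.0]
orientation: [-2.148, -2.288, 0.006]
ft_force: [1.3, -0.2, -2.0]
width: 53.7
```

```bash
python3 -c "
from h import *
t=lanepos(-108,21+40); print(t); plan(t,4.3,0.157,vmax=32)"
```

```text
[np.float64(443.8148627632959), np.float64(117.61742244667057), np.float64(162.3552680353547)]
now t9.95 [ 544.6 -193.   172. ] w53.7 F [ 1.3 -0.2 -2. ] left [-100.8  310.6   -9.7] rot [ 0.152 -0.001 -0.012] rows 11
[28.8, -7.4, 0.9, 0.014, -0.0, -0.001]
[28.8, -7.3, 1.0, 0.014, -0.0, -0.001]
[28.8, -7.3, 1.1, 0.014, -0.0, -0.001]
[28.8, -7.2, 1.2, 0.014, -0.0, -0.001]
[28.8, -7.2, 1.3, 0.014, -0.0, -0.001]
[28.8, -7.1, 1.4, 0.014, -0.0, -0.001]
[28.8, -7.1, 1.5, 0.014, -0.0, -0.001]
[28.8, -7.0, 1.6, 0.014, -0.0, -0.001]
[28.8, -7.0, 1.7, 0.014, -0.0, -0.001]
[28.8, -6.9, 1.8, 0.014, -0.0, -0.001]
[28.8, -6.9, 1.9, 0.014, -0.0, -0.001]
```

move_arm --pt "20 -5 0 0.01 0 0" --pt "29 -7 0 0.014 0 0" --pt "29 -7 1 0.014 0 0" --pt "29 -7 1 0.014 0 0" --pt "29 -7 1 0.014 0 0"

```text
t: 10.37
ee_pos: [503.0, -60.5, 169.3]
orientation: [-2.128, -2.249, 0.081]
ft_force: [0.6, -0.1, -2.1]
width: 53.7
```

move_arm --pt "29 -7 1 0.014 0 0" --pt "29 -7 1 0.014 0 0" --pt "29 -7 1.5 0.014 0 0" --pt "29 -7 2 0.014 0 0" --pt "29 -7 2 0.014 0 0"

```text
t: 10.78
ee_pos: [453.2, 88.4, 159.7]
orientation: [-2.09, -2.205, 0.168]
ft_force: [1.1, 0.0, -1.5]
width: 53.7
```

```bash
python3 -c "
from h import *
t=lanepos(-108,21+35); print(t); plan(t,4.3,0.157,vmax=32)"
```

```text
[np.float64(443.03528430559027), np.float64(117.55880564798909), np.float64(157.4167640615592)]
now t10.78 [453.2  88.4 159.7] w53.7 F [ 1.1  0.  -1.5] left [-10.2  29.2  -2.3] rot [ 0.009  0.001 -0.022] rows 1
[29.7, -8.2, 3.4, 0.009, 0.001, -0.022]
```

move_arm --pt "20 -7 3 0.006 0 -0.02" --pt "3 -1 5 0 0 0" --pt "0 0 5 0 0 0" --pt "0 0 0 0 0 0"

```text
t: 11.12
ee_pos: [437.8, 115.6, 143.8]
orientation: [-2.054, -2.226, 0.18]
ft_force: [-0.6, -0.3, -3.2]
width: 54.0
```

```bash
python3 -c "
from h import *
t=lanepos(-108,21+4); print(t); plan(t,4.3,0.157,vmax=10)"
```

```text
[np.float64(438.2018978678155), np.float64(117.19538149616398), np.float64(126.79803942402728)]
now t11.12 [437.8 115.6 143.8] w54.0 F [-0.6 -0.3 -3.2] left [  0.4   1.6 -17. ] rot [-0.003  0.002  0.005] rows 2
[0.8, 1.6, 8.3, -0.001, 0.001, 0.002]
[0.8, 1.6, 8.3, -0.001, 0.001, 0.002]
```

move_arm --pt "1.5 2 8 -0.003 0 0.004" --pt "0 0 7 0 0 0" --pt "0 0 0 0 0 0" --pt "0 0 0 0 0 0"

```text
t: 11.45
ee_pos: [437.7, 114.1, 125.8]
orientation: [-2.066, -2.219, 0.178]
ft_force: [0.2, 0.4, -1.8]
width: 53.6
```

```bash
python3 -c "
from h import *
t=lanepos(-107,21+1); print(t); plan(t,4.3,0.157,vmax=10)"
```

```text
[np.float64(438.7313359267173), np.float64(117.23519014378142), np.float64(123.67655259942546)]
now t11.45 [437.7 114.1 125.8] w53.6 F [ 0.2  0.4 -1.8] left [ 1.   3.1 -2.1] rot [-0.001  0.003 -0.004] rows 1
[3.1, 1.6, 1.9, -0.001, 0.003, -0.004]
```

move_arm --pt "3 1 1.5 0 0 -0.004" --pt "0 0 0.5 0 0 0" --pt "0 0 0 0 0 0"

```text
t: 11.7
ee_pos: [438.8, 116.2, 123.4]
orientation: [-2.063, -2.22, 0.178]
ft_force: [-0.1, 0.1, -1.8]
width: 53.9
```

```bash
python3 -c "
from h import *
t=lanepos(-107,21+0); print(t); plan(t,4.3,0.157,vmax=10)"
```

```text
[np.float64(438.5754202351762), np.float64(117.22346678404513), np.float64(122.68885180466637)]
now t11.70 [438.8 116.2 123.4] w53.9 F [-0.1  0.1 -1.8] left [-0.2  1.  -0.7] rot [-0.     0.002 -0.002] rows 1
[1.1, -0.0, 0.7, -0.0, 0.002, -0.002]
```

move_arm --pt "1 0 1 0 0 0" --pt "0 0 0 0 0 0"

```text
t: 11.87
ee_pos: [439.5, 117.0, 123.0]
orientation: [-2.065, -2.222, 0.176]
ft_force: [0.1, 0.5, -2.6]
width: 54.2
```

move_arm --pt "0 0 0 0 0 0" --pt "0 0 0 0 0 0" --pt "0 0 0 0 0 0" --pt "0 0 0 0 0 0" --pt "0 0 0 0 0 0" --hand -1

```text
t: 12.28
ee_pos: [440.3, 117.6, 124.0]
orientation: [-2.065, -2.222, 0.173]
ft_force: [0.1, -0.8, -0.7]
width: 83.4
```

move_arm --pt "0 -3 -8 0 0 0" --pt "0 0 -20 0 0 0" --pt "0 0 -30 0 0 0" --pt "0 0 -30 0 0 0" --pt "0 0 -20 0 0 0"

```text
t: 12.7
ee_pos: [449.3, 118.1, 232.6]
orientation: [-2.059, -2.216, 0.188]
ft_force: [-0.3, 1.7, 0.1]
width: 87.8
```

```bash
python3 - <<'E'
from h import *
plan([546.8,-274.3,175],4.3,0,vmax=36)
d=eyes.get_image("side"); f=d["frame"][...,::-1][60:260,150:350]
cv2.imwrite("pics/side6.png",cv2.resize(f,None,fx=2.8,fy=2.8))
E
```

```text
now t12.70 [449.3 118.1 232.6] w87.8 F [-0.3  1.7  0.1] left [  97.5 -392.4  -57.6] rot [-0.166  0.003 -0.002] rows 12
[-33.2, 6.4, 3.9, -0.014, 0.0, -0.0]
[-33.2, 6.4, 4.0, -0.014, 0.0, -0.0]
[-33.2, 6.3, 4.1, -0.014, 0.0, -0.0]
[-33.2, 6.2, 4.1, -0.014, 0.0, -0.0]
[-33.2, 6.2, 4.2, -0.014, 0.0, -0.0]
[-33.2, 6.1, 4.3, -0.014, 0.0, -0.0]
[-33.2, 6.1, 4.4, -0.014, 0.0, -0.0]
[-33.2, 6.0, 4.4, -0.014, 0.0, -0.0]
[-33.2, 5.9, 4.5, -0.014, 0.0, -0.0]
[-33.2, 5.9, 4.6, -0.014, 0.0, -0.0]
[-33.2, 5.8, 4.7, -0.014, 0.0, -0.0]
[-33.2, 5.7, 4.7, -0.014, 0.0, -0.0]
```

View pics/side6.png

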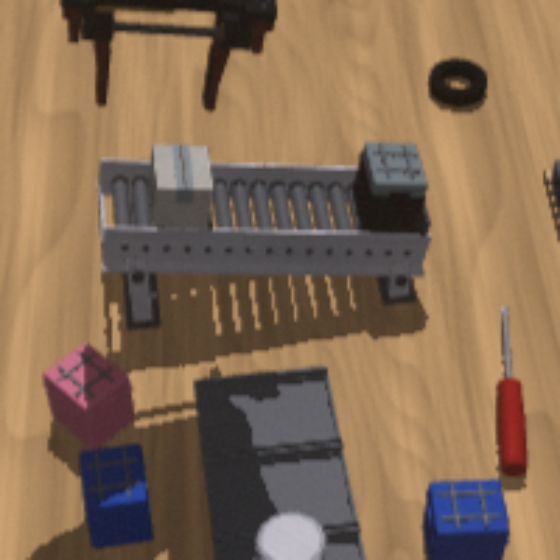

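The low carton is released upright at (182,185), and the case stands at the stop at (392,185). Going for the tin.

move_arm --pt "-33 6 4 -0.014 0 0" --pt "-33 6 4 -0.014 0 0" --pt "-33 6 4 -0.014 0 0" --pt "-33 6 4 -0.014 0 0" --pt "-33 6 4 -0.014 0 0"

```text
t: 13.17
ee_pos: [494.3, -43.6, 217.9]
orientation: [-2.091, -2.275, 0.088]
ft_force: [0.6, 0.3, -0.8]
width: 87.8
```

move_arm --pt "-33 6 4 -0.014 0 0" --pt "-33 6 4 -0.014 0 0" --pt "-33 6 4 -0.014 0 0" --pt "-33 6 4 -0.014 0 0" --pt "-33 6 4 -0.014 0 0"

```text
t: 13.58
ee_pos: [536.3, -213.2, 197.2]
orientation: [-2.125, -2.313, 0.005]
ft_force: [2.7, -0.1, 0.1]
width: 87.9
```

```bash
python3 - <<'E'
from h import *
plan([546.8,-274.3,140],4.3,0,vmax=32)
E
```

```text
now t13.58 [ 536.3 -213.2  197.2] w87.9 F [ 2.7 -0.1  0.1] left [ 10.5 -61.1 -57.2] rot [-0.003  0.001  0.01 ] rows 3
[-20.6, 1.8, 19.1, -0.001, 0.0, 0.003]
[-20.6, 1.9, 19.1, -0.001, 0.0, 0.003]
[-20.6, 1.9, 19.1, -0.001, 0.0, 0.003]
```

move_arm --pt "-21 2 10 0 0 0.003" --pt "-21 2 20 0 0 0.003" --pt "-12 1 20 0 0 0.003" --pt "0 0 0 0 0 0"

```text
t: 13.92
ee_pos: [546.2, -276.2, 146.8]
orientation: [2.141, 2.294, -0.003]
ft_force: [-0.9, 0.1, -0.7]
width: 87.6
```

```bash
python3 - <<'E'
from h import *
plan([546.8,-274.3,67],4.3,0,n=3)
E
```

```text
now t13.92 [ 546.2 -276.2  146.8] w87.6 F [-0.9  0.1 -0.7] left [  0.6   1.9 -79.8] rot [ 0.001  0.004 -0.006] rows 3
[0.7, 0.2, 26.6, 0.0, 0.001, -0.002]
[0.7, 0.2, 26.6, 0.0, 0.001, -0.002]
[0.6, 0.2, 26.6, 0.0, 0.001, -0.002]
```

move_arm --pt "1 0 20 0 0 -0.006" --pt "0 0 30 0 0 0" --pt "0 0 18 0 0 0" --pt "0 0 4 0 0 0" --pt "0 0 0 0 0 0"

```text
t: 14.33
ee_pos: [546.3, -274.5, 75.9]
orientation: [2.135, 2.299, -0.002]
ft_force: [-0.4, -0.2, 0.1]
width: 87.9
```

```bash
python3 - <<'E'
from h import *
plan([546.8,-274.3,67],4.3,0,n=1)
E
```

```text
now t14.33 [ 546.3 -274.5   75.9] w87.9 F [-0.4 -0.2  0.1] left [ 0.5  0.2 -8.9] rot [ 0.002  0.004 -0.001] rows 1
[0.2, 0.5, 8.9, 0.002, 0.004, -0.001]
```

move_arm --pt "0 0 9 0 0.003 0" --pt "0 0 0 0 0 0" --pt "0 0 0 0 0 0"

```text
t: 14.58
ee_pos: [547.8, -273.9, 69.5]
orientation: [2.133, 2.3, 0.003]
ft_force: [0.2, -0.2, 0.0]
width: 88.2
```

```bash
python3 - <<'E'
from h import *
plan([546.8,-274.3,67],4.3,0,n=1)
E
```

```text
now t14.58 [ 547.8 -273.9   69.5] w88.2 F [ 0.2 -0.2  0. ] left [-1.  -0.4 -2.5] rot [0.005 0.002 0.   ] rows 1
[-0.4, -1.0, 2.5, 0.005, 0.002, 0.0]
```

move_arm --pt "0 -1 2 0.005 0 0" --pt "0 0 0 0 0 0"

```text
t: 14.75
ee_pos: [547.7, -274.2, 69.2]
orientation: [2.134, 2.301, -0.002]
ft_force: [-0.4, -0.9, -0.1]
width: 87.7
```

move_arm --pt "0 0 0 0 0 0" --pt "0 0 0 0 0 0" --pt "0 0 0 0 0 0" --pt "0 0 0 0 0 0" --pt "0 0 0 0 0 0" --hand 1

```text
t: 15.17
ee_pos: [548.7, -274.7, 71.0]
orientation: [2.132, 2.299, -0.001]
ft_force: [0.3, -0.3, -0.4]
width: 57.8
```

move_arm --pt "0 0 0 0 0 0" --pt "0 0 0 0 0 0" --pt "0 0 0 0 0 0"

```text
t: 15.42
ee_pos: [549.0, -274.8, 71.1]
orientation: [2.132, 2.298, -0.0]
ft_force: [0.7, -0.2, 0.4]
width: 53.6
```

```bash
python3 - <<'E'
from h import *
plan([546.8,-274.3,67],4.3,0,n=1)
d=eyes.get_image("top"); f=d["frame"][...,::-1]
cv2.imwrite("pics/top7.png",cv2.resize(f[100:260,130:400],None,fx=2.7,fy=2.7))
E
```

```text
now t15.42 [ 549.  -274.8   71.1] w53.6 F [ 0.7 -0.2  0.4] left [-2.2  0.5 -4.1] rot [0.005 0.005 0.   ] rows 1
[0.7, -2.2, 4.1, 0.005, 0.005, 0.0]
```

View pics/top7.png

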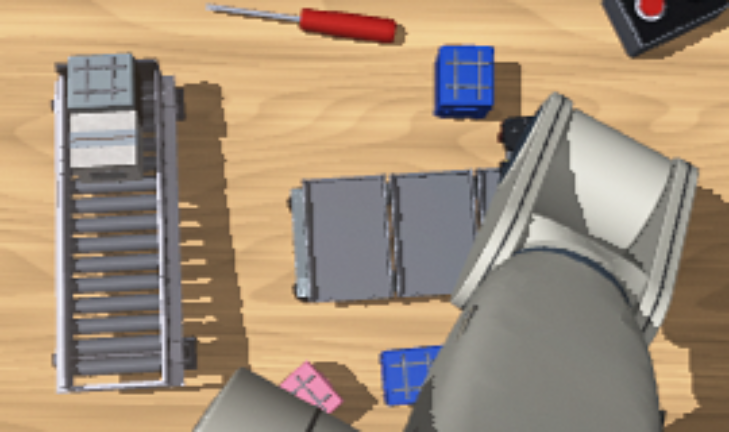

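The case (102,80) and low carton (104,140) are closed up at the stop. The tin is held at 53.6 mm, tip 23 mm above its underside.

move_arm --pt "0 0 -15 0 0 0" --pt "0 0 -25 0 0 0" --pt "0 0 -30 0 0 0" --pt "0 0 -30 0 0 0" --pt "0 0 -5 0 0 0"

```text
t: 15.88
ee_pos: [544.3, -272.4, 174.0]
orientation: [-2.132, -2.299, 0.006]
ft_force: [1.0, -1.1, -1.9]
width: 53.8
```

```bash
python3 -c "
from h import *
t=lanepos(-108,23+40); print(t); plan(t,4.3,0.157,vmax=32)"
```

```text
[np.float64(444.1266941463781), np.float64(117.64086916614316), np.float64(164.33066962487288)]
now t15.88 [ 544.3 -272.4  174. ] w53.8 F [ 1.  -1.1 -1.9] left [-100.2  390.    -9.6] rot [ 0.15  -0.002  0.   ] rows 13
[30.5, -5.4, 0.8, 0.012, -0.0, 0.0]
[30.5, -5.4, 0.9, 0.012, -0.0, 0.0]
[30.5, -5.4, 1.0, 0.012, -0.0, 0.0]
[30.5, -5.4, 1.0, 0.012, -0.0, 0.0]
[30.5, -5.4, 1.1, 0.012, -0.0, 0.0]
[30.5, -5.4, 1.1, 0.012, -0.0, 0.0]
[30.5, -5.4, 1.2, 0.012, -0.0, 0.0]
[30.5, -5.3, 1.2, 0.012, -0.0, 0.0]
[30.5, -5.3, 1.3, 0.012, -0.0, 0.0]
[30.5, -5.3, 1.4, 0.012, -0.0, 0.0]
[30.5, -5.3, 1.4, 0.012, -0.0, 0.0]
[30.5, -5.3, 1.5, 0.012, -0.0, 0.0]
[30.5, -5.3, 1.5, 0.012, -0.0, 0.0]
```

move_arm --pt "20 -4 0 0.01 0 0" --pt "30 -5.5 0 0.012 0 0" --pt "30 -5.5 0.5 0.012 0 0" --pt "30 -5.5 1 0.012 0 0" --pt "30 -5.5 1 0.012 0 0"

```text
t: 16.3
ee_pos: [507.3, -136.2, 170.7]
orientation: [-2.117, -2.264, 0.074]
ft_force: [-0.0, 0.2, -3.5]
width: 53.5
```

move_arm --pt "30 -5.5 1 0.012 0 0" --pt "30 -5.5 1 0.012 0 0" --pt "30 -5.5 1 0.012 0 0" --pt "30 -5.5 1 0.012 0 0" --pt "30 -5.5 1 0.012 0 0"

```text
t: 16.72
ee_pos: [462.8, 18.3, 162.1]
orientation: [-2.084, -2.225, 0.15]
ft_force: [-0.2, -0.2, -2.1]
width: 53.5
```

```bash
python3 -c "
from h import *
t=lanepos(-108,23+35); print(t); plan(t,4.3,0.157,vmax=32)"
```

```text
[np.float64(443.3471156886725), np.float64(117.58225236746168), np.float64(159.3921656510774)]
now t16.72 [462.8  18.3 162.1] w53.5 F [-0.2 -0.2 -2.1] left [-19.5  99.3  -2.7] rot [ 0.024  0.    -0.01 ] rows 4
[25.1, -3.1, 1.1, 0.006, 0.0, -0.002]
[25.1, -3.1, 1.1, 0.006, 0.0, -0.002]
[25.1, -3.0, 1.1, 0.006, 0.0, -0.002]
[25.1, -2.9, 1.1, 0.006, 0.0, -0.002]
```

move_arm --pt "28 -3.5 0 0.006 0 -0.002" --pt "28 -3.5 0 0.006 0 -0.002" --pt "24 -3 1 0.006 0 -0.002" --pt "9 -1 2 0.003 0 -0.002" --pt "0 0 3 0 0 0"

```text
t: 17.13
ee_pos: [439.0, 114.1, 152.4]
orientation: [-2.054, -2.223, 0.182]
ft_force: [-0.4, -0.2, -1.3]
width: 54.2
```

```bash
python3 -c "
from h import *
t=lanepos(-108,23+4); print(t); plan(t,4.3,0.157,vmax=10)"
```

```text
[np.float64(438.51372925089777), np.float64(117.21882821563656), np.float64(128.77344101354547)]
now t17.13 [439.  114.1 152.4] w54.2 F [-0.4 -0.2 -1.3] left [ -0.5   3.1 -23.7] rot [-0.005  0.001  0.004] rows 3
[1.0, 1.2, 7.8, -0.002, 0.0, 0.001]
[1.0, 1.2, 7.8, -0.002, 0.0, 0.001]
[1.0, 1.2, 7.8, -0.002, 0.0, 0.001]
```

move_arm --pt "3 2 8 -0.004 0 0.003" --pt "0 1 8 0 0 0" --pt "0 0 5 0 0 0" --pt "0 0 0 0 0 0" --pt "0 0 0 0 0 0"

```text
t: 17.55
ee_pos: [437.1, 113.7, 126.1]
orientation: [-2.061, -2.218, 0.183]
ft_force: [-0.0, -0.1, -2.2]
width: 53.7
```

```bash
python3 -c "
from h import *
t=lanepos(-107,23+.5); print(t); plan(t,4.3,0.157,vmax=10)"
```

```text
[np.float64(438.965209464029), np.float64(117.25277518338586), np.float64(125.15810379156412)]
now t17.55 [437.1 113.7 126.1] w53.7 F [-0.  -0.1 -2.2] left [ 1.8  3.6 -0.9] rot [-0.005  0.003 -0.002] rows 1
[3.5, 2.2, 0.6, -0.005, 0.003, -0.002]
```

move_arm --pt "4 2 1 -0.004 0.002 0" --pt "0 0 0.5 0 0 0" --pt "0 0 0 0 0 0"

```text
t: 17.8
ee_pos: [441.0, 114.9, 125.4]
orientation: [-2.067, -2.221, 0.176]
ft_force: [-0.2, -0.1, -2.3]
width: 53.5
```

```bash
python3 -c "
from h import *
t=lanepos(-107,23+0); print(t); plan(t,4.3,0.157,vmax=10)"
```

```text
[np.float64(438.8872516182584), np.float64(117.24691350351772), np.float64(124.66425339418456)]
now t17.80 [441.  114.9 125.4] w53.5 F [-0.2 -0.1 -2.3] left [-2.1  2.3 -0.7] rot [ 0.002  0.003 -0.004] rows 1
[2.5, -1.8, 1.0, 0.002, 0.003, -0.004]
```

move_arm --pt "2.5 -1 1 0 0 0" --pt "0 0 0 0 0 0"

```text
t: 17.97
ee_pos: [440.8, 116.6, 125.3]
orientation: [-2.069, -2.221, 0.174]
ft_force: [-0.7, -0.4, -3.2]
width: 53.2
```

move_arm --pt "0 0 0 0 0 0" --pt "0 0 0 0 0 0" --pt "0 0 0 0 0 0" --pt "0 0 0 0 0 0" --pt "0 0 0 0 0 0" --hand -1

```text
t: 18.38
ee_pos: [440.9, 117.3, 125.7]
orientation: [-2.07, -2.221, 0.172]
ft_force: [-0.4, 0.1, -0.3]
width: 83.5
```

move_arm --pt "0 -3 -8 0 0 0" --pt "0 0 -20 0 0 0" --pt "0 0 -30 0 0 0" --pt "0 0 -30 0 0 0" --pt "0 0 -20 0 0 0"

```text
t: 18.8
ee_pos: [449.6, 118.0, 234.2]
orientation: [-2.064, -2.215, 0.188]
ft_force: [1.0, 0.2, -0.6]
width: 87.8
```

```bash
python3 - <<'E'
from h import *
plan([553.6,-362.7,210],7.6,0,vmax=36)
d=eyes.get_image("side"); f=d["frame"][...,::-1][60:260,150:350]
cv2.imwrite("pics/side8.png",cv2.resize(f,None,fx=2.8,fy=2.8))
E
```

```text
now t18.80 [449.6 118.  234.2] w87.8 F [ 1.   0.2 -0.6] left [ 104.  -480.7  -24.2] rot [-0.165 -0.    -0.062] rows 14
[-34.8, 5.2, 1.0, -0.012, -0.0, -0.004]
[-34.8, 5.1, 1.1, -0.012, -0.0, -0.004]
[-34.8, 4.9, 1.2, -0.012, -0.0, -0.004]
[-34.8, 4.7, 1.2, -0.012, -0.0, -0.004]
[-34.9, 4.5, 1.3, -0.012, -0.0, -0.004]
[-34.9, 4.4, 1.3, -0.012, -0.0, -0.004]
[-34.9, 4.2, 1.4, -0.012, -0.0, -0.004]
[-34.9, 4.0, 1.4, -0.012, -0.0, -0.004]
[-34.9, 3.9, 1.5, -0.012, -0.0, -0.004]
[-34.9, 3.7, 1.5, -0.012, -0.0, -0.004]
[-35.0, 3.5, 1.6, -0.012, -0.0, -0.004]
[-35.0, 3.3, 1.6, -0.012, -0.0, -0.004]
[-35.0, 3.2, 1.7, -0.012, -0.0, -0.004]
[-35.0, 3.0, 1.7, -0.012, -0.0, -0.004]
```

View pics/side8.png

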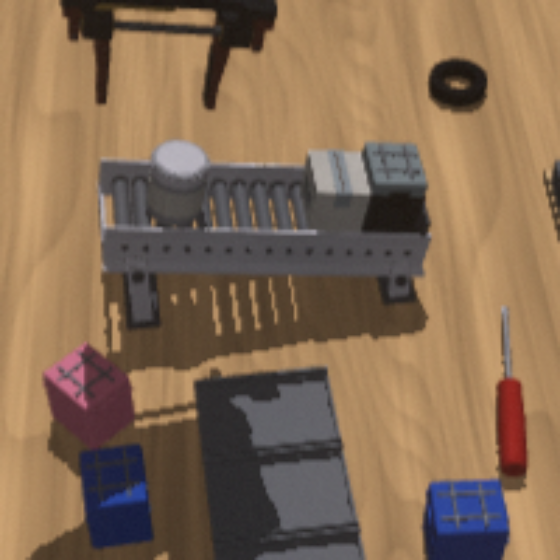

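The tin is upright at (178,180) and rolling, behind the low carton (337,190) and the case (395,185). Now the tall carton.

move_arm --pt "-35 5 0 -0.012 0 -0.004" --pt "-35 5 0 -0.012 0 -0.004" --pt "-35 5 0 -0.012 0 -0.004" --pt "-35 5 0 -0.012 0 -0.004" --pt "-35 4.5 1 -0.012 0 -0.004"

```text
t: 19.27
ee_pos: [492.4, -53.5, 238.7]
orientation: [-2.063, -2.288, 0.1]
ft_force: [0.8, 0.2, 0.3]
width: 87.9
```

move_arm --pt "-35 4 1 -0.012 0 -0.004" --pt "-35 4 1 -0.012 0 -0.004" --pt "-35 4 1 -0.012 0 -0.004" --pt "-35 4 1 -0.012 0 -0.004" --pt "-35 4 1 -0.012 0 -0.004"

```text
t: 19.68
ee_pos: [530.3, -233.2, 233.5]
orientation: [-2.067, -2.342, 0.027]
ft_force: [0.2, -0.1, 0.7]
width: 88.1
```

```bash
python3 - <<'E'
from h import *
plan([553.6,-362.7,190],7.6,0,vmax=34)
E
```

```text
now t19.68 [ 530.3 -233.2  233.5] w88.1 F [ 0.2 -0.1  0.7] left [  23.3 -129.5  -43.5] rot [-0.024 -0.002 -0.008] rows 5
[-26.3, 1.6, 8.6, -0.005, -0.0, -0.002]
[-26.3, 1.5, 8.6, -0.005, -0.0, -0.002]
[-26.3, 1.5, 8.7, -0.005, -0.0, -0.002]
[-26.3, 1.4, 8.7, -0.005, -0.0, -0.002]
[-26.3, 1.3, 8.7, -0.005, -0.0, -0.002]
```

move_arm --pt "-29 2 8 -0.005 0 -0.002" --pt "-29 2 8 -0.005 0 -0.002" --pt "-29 1.5 8 -0.005 0 -0.002" --pt "-22 1 10 -0.005 0 -0.002" --pt "-5 0 4 0 0 0"

```text
t: 20.1
ee_pos: [550.5, -356.5, 195.6]
orientation: [2.074, 2.359, -0.001]
ft_force: [-0.0, 0.9, -0.5]
width: 87.7
```

move_arm --pt "0 0 0 0 0 0"

```text
t: 20.18
ee_pos: [549.6, -357.3, 194.4]
orientation: [-2.076, -2.356, 0.001]
ft_force: [-0.4, -0.1, 0.2]
width: 87.5
```

```bash
python3 - <<'E'
from h import *
plan([553.6,-362.7,74],7.6,0,n=4)
d=eyes.get_image("top"); f=d["frame"][...,::-1]
cv2.imwrite("pics/top9.png",cv2.resize(f[100:260,130:400],None,fx=2.7,fy=2.7))
E
```

```text
now t20.18 [ 549.6 -357.3  194.4] w87.5 F [-0.4 -0.1  0.2] left [   4.    -5.4 -120.4] rot [-0.002 -0.001 -0.006] rows 4
[-1.5, 0.9, 30.1, -0.0, -0.0, -0.002]
[-1.5, 0.9, 30.1, -0.0, -0.0, -0.002]
[-1.5, 0.8, 30.1, -0.0, -0.0, -0.002]
[-1.5, 0.8, 30.1, -0.0, -0.0, -0.002]
```

View pics/top9.png

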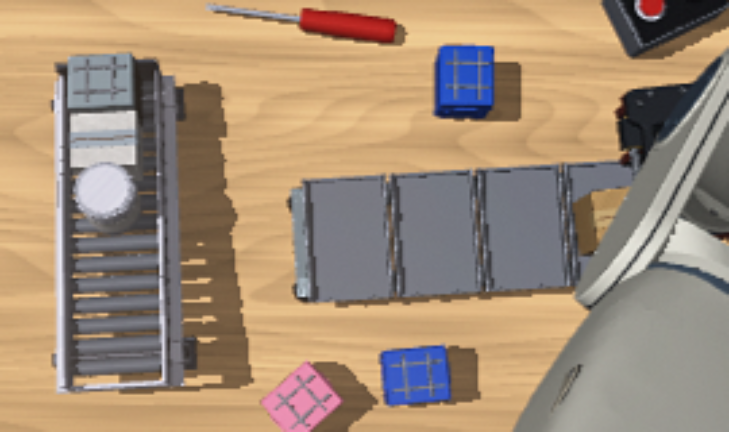

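The tin (105,192) has closed up on the low carton. Descending on the tall carton, correcting sideways first.

move_arm --pt "-6 3.5 10 0 0 -0.006" --pt "0 0 30 0 0 0" --pt "0 0 0 0 0 0"

```text
t: 20.48
ee_pos: [555.0, -359.9, 155.5]
orientation: [2.065, 2.366, -0.0]
ft_force: [-1.4, 1.0, -1.5]
width: 87.6
```

```bash
python3 - <<'E'
from h import *
plan([553.6,-362.7,74],7.6,0,n=3)
E
```

```text
now t20.48 [ 555.  -359.9  155.5] w87.6 F [-1.4  1.  -1.5] left [ -1.4  -2.8 -81.5] rot [0.001 0.001 0.003] rows 3
[-0.9, -0.6, 27.2, 0.0, 0.0, 0.001]
[-0.9, -0.6, 27.2, 0.0, 0.0, 0.001]
[-0.9, -0.6, 27.2, 0.0, 0.0, 0.001]
```

move_arm --pt "-2.5 -1.5 20 0 0 0.003" --pt "0 0 28 0 0 0" --pt "0 0 18 0 0 0" --pt "0 0 5 0 0 0" --pt "0 0 0 0 0 0"

```text
t: 20.9
ee_pos: [557.7, -358.6, 87.1]
orientation: [2.058, 2.368, 0.001]
ft_force: [-0.3, -0.4, 0.6]
width: 87.8
```

```bash
python3 - <<'E'
from h import *
plan([553.6,-362.7,74],7.6,0,n=1)
E
```

```text
now t20.90 [ 557.7 -358.6   87.1] w87.8 F [-0.3 -0.4  0.6] left [ -4.1  -4.1 -13.1] rot [0.003 0.003 0.007] rows 1
[-3.4, -4.7, 13.1, 0.003, 0.003, 0.007]
```

move_arm --pt "-4 -5 11 0.003 0.003 0.007" --pt "0 0 0 0 0 0" --pt "0 0 0 0 0 0"

```text
t: 21.15
ee_pos: [555.1, -363.4, 78.8]
orientation: [2.065, 2.363, 0.002]
ft_force: [-0.6, -0.4, 0.0]
width: 87.7
```

```bash
python3 - <<'E'
from h import *
plan([553.6,-362.7,74],7.6,0,n=1)
E
```

```text
now t21.15 [ 555.1 -363.4   78.8] w87.7 F [-0.6 -0.4  0. ] left [-1.5  0.7 -4.8] rot [0.003 0.002 0.002] rows 1
[0.9, -1.4, 4.8, 0.003, 0.002, 0.002]
```

move_arm --pt "0.5 -1.5 4 0.003 0 0" --pt "0 0 0 0 0 0"

```text
t: 21.32
ee_pos: [554.1, -363.8, 76.3]
orientation: [2.065, 2.363, -0.002]
ft_force: [0.4, -0.2, -0.5]
width: 87.8
```

move_arm --pt "0 0 0 0 0 0" --pt "0 0 0 0 0 0" --pt "0 0 0 0 0 0" --pt "0 0 0 0 0 0" --pt "0 0 0 0 0 0" --hand 1

```text
t: 21.73
ee_pos: [554.9, -364.6, 78.0]
orientation: [2.064, 2.36, -0.001]
ft_force: [-0.1, 0.1, 0.4]
width: 57.8
```

move_arm --pt "0 0 0 0 0 0" --pt "0 0 0 0 0 0" --pt "0 0 0 0 0 0"

```text
t: 21.98
ee_pos: [555.2, -364.7, 78.1]
orientation: [2.064, 2.36, -0.001]
ft_force: [0.1, 0.1, 0.2]
width: 53.5
```

```bash
python3 - <<'E'
from h import *
plan([553.6,-362.7,210],7.6,0,n=5)
E
```

```text
now t21.98 [ 555.2 -364.7   78.1] w53.5 F [0.1 0.1 0.2] left [ -1.6   2.  131.9] rot [0.004 0.005 0.001] rows 5
[0.3, -0.2, -26.4, 0.001, 0.001, 0.0]
[0.3, -0.2, -26.4, 0.001, 0.001, 0.0]
[0.3, -0.2, -26.4, 0.001, 0.001, 0.0]
[0.4, -0.2, -26.4, 0.001, 0.001, 0.0]
[0.4, -0.2, -26.4, 0.001, 0.001, 0.0]
```

move_arm --pt "0 0 -15 0 0 0" --pt "0 0 -25 0 0 0" --pt "0 0 -30 0 0 0" --pt "0 0 -30 0 0 0" --pt "0 0 -5 0 0 0"

```text
t: 22.4
ee_pos: [550.9, -361.7, 184.1]
orientation: [-2.064, -2.36, 0.004]
ft_force: [1.5, -0.6, -2.8]
width: 54.3
```

```bash
python3 -c "
from h import *
t=lanepos(-108,30+40); print(t); plan(t,4.3,0.157,n=15)"
```

```text
[np.float64(445.21810398716593), np.float64(117.72293268429722), np.float64(171.24457518818656)]
now t22.40 [ 550.9 -361.7  184.1] w54.3 F [ 1.5 -0.6 -2.8] left [-105.7  479.4  -12.8] rot [0.151 0.002 0.059] rows 15
[32.6, -2.7, 1.0, 0.01, 0.0, 0.004]
[32.6, -2.8, 1.0, 0.01, 0.0, 0.004]
[32.6, -2.9, 1.0, 0.01, 0.0, 0.004]
[32.6, -3.1, 1.1, 0.01, 0.0, 0.004]
[32.6, -3.2, 1.1, 0.01, 0.0, 0.004]
[32.6, -3.3, 1.1, 0.01, 0.0, 0.004]
[32.5, -3.4, 1.2, 0.01, 0.0, 0.004]
[32.5, -3.5, 1.2, 0.01, 0.0, 0.004]
[32.5, -3.6, 1.3, 0.01, 0.0, 0.004]
[32.5, -3.8, 1.3, 0.01, 0.0, 0.004]
[32.5, -3.9, 1.3, 0.01, 0.0, 0.004]
[32.5, -4.0, 1.4, 0.01, 0.0, 0.004]
[32.4, -4.1, 1.4, 0.01, 0.0, 0.004]
[32.4, -4.2, 1.5, 0.01, 0.0, 0.004]
[32.4, -4.3, 1.5, 0.01, 0.0, 0.004]
```

move_arm --pt "20 -2 0 0.01 0 0.004" --pt "32 -3 0 0.01 0 0.004" --pt "32 -3 0.5 0.01 0 0.004" --pt "32 -3 1 0.01 0 0.004" --pt "32 -3 1 0.01 0 0.004"

```text
t: 22.82
ee_pos: [518.2, -218.6, 184.1]
orientation: [-2.08, -2.311, 0.064]
ft_force: [0.2, 0.4, -3.8]
width: 54.0
```

move_arm --pt "32 -3.5 1 0.01 0 0.004" --pt "32 -3.5 1 0.01 0 0.004" --pt "32 -3.5 1 0.01 0 0.004" --pt "32 -4 1 0.01 0 0.004" --pt "32 -4 1 0.01 0 0.004"

```text
t: 23.23
ee_pos: [478.1, -53.7, 177.0]
orientation: [-2.08, -2.257, 0.127]
ft_force: [0.6, 1.2, -4.0]
width: 53.8
```

```bash
python3 -c "
from h import *
t=lanepos(-109,30+35); print(t); plan(t,4.3,0.157,n=6)"
```

```text
[np.float64(443.44134039593524), np.float64(117.58933715878942), np.float64(166.4644556547156)]
now t23.23 [478.1 -53.7 177. ] w53.8 F [ 0.6  1.2 -4. ] left [-34.7 171.2 -10.5] rot [0.049 0.006 0.006] rows 6
[28.9, -3.2, 2.0, 0.008, 0.001, 0.001]
[28.9, -3.2, 2.0, 0.008, 0.001, 0.001]
[28.9, -3.3, 2.1, 0.008, 0.001, 0.001]
[28.9, -3.3, 2.1, 0.008, 0.001, 0.001]
[28.9, -3.3, 2.2, 0.008, 0.001, 0.001]
[28.9, -3.3, 2.2, 0.008, 0.001, 0.001]
```

move_arm --pt "29 -3 1 0.008 0 0.001" --pt "29 -3 1 0.008 0 0.001" --pt "29 -3 2 0.008 0 0.001" --pt "29 -3 2 0.008 0 0.001" --pt "25 -3 2 0.008 0 0.001"

```text
t: 23.65
ee_pos: [445.3, 93.1, 168.1]
orientation: [-2.063, -2.228, 0.177]
ft_force: [0.2, -0.0, -3.2]
width: 53.9
```

move_arm --pt "10 -1.5 2 0.003 0 0" --pt "2 0 2 0 0 0" --pt "0 0 0 0 0 0"

```text
t: 23.9
ee_pos: [439.9, 108.8, 162.7]
orientation: [-2.054, -2.231, 0.183]
ft_force: [0.2, -1.3, -2.8]
width: 54.3
```

```bash
python3 -c "
from h import *
t=lanepos(-109,30+4); print(t); plan(t,4.3,0.157,n=3)"
```

```text
[np.float64(438.60795395816046), np.float64(117.22591300696429), np.float64(135.84573101718368)]
now t23.90 [439.9 108.8 162.7] w54.3 F [ 0.2 -1.3 -2.8] left [ -1.3   8.4 -26.9] rot [-0.001  0.007  0.007] rows 3
[2.9, 1.2, 8.9, -0.0, 0.002, 0.002]
[2.9, 1.2, 8.9, -0.0, 0.002, 0.002]
[2.8, 1.2, 8.9, -0.0, 0.002, 0.002]
```

move_arm --pt "7 2 6 0 0.004 0.005" --pt "1 1 9 0 0 0" --pt "0 0 7 0 0 0" --pt "0 0 0 0 0 0" --pt "0 0 0 0 0 0"

```text
t: 24.32
ee_pos: [439.2, 113.6, 137.4]
orientation: [-2.063, -2.22, 0.18]
ft_force: [-0.0, 0.1, -3.5]
width: 54.2
```

```bash
python3 -c "
from h import *
t=lanepos(-108,30+1); print(t); plan(t,4.3,0.157,n=1)"
```

```text
[np.float64(439.1373920170622), np.float64(117.26572165458174), np.float64(132.72424419258184)]
now t24.32 [439.2 113.6 137.4] w54.2 F [-0.   0.1 -3.5] left [-0.1  3.7 -4.7] rot [-0.002  0.003 -0.002] rows 1
[3.7, 0.9, 4.6, -0.002, 0.003, -0.002]
```

move_arm --pt "4 1 3.5 0 0.003 0" --pt "0 0 1 0 0 0" --pt "0 0 0 0 0 0"

```text
t: 24.57
ee_pos: [439.9, 117.2, 132.4]
orientation: [-2.065, -2.215, 0.175]
ft_force: [-0.3, 1.1, -1.0]
width: 53.8
```

```bash
python3 -c "
from h import *
t=lanepos(-108,30); print(t); plan(t,4.3,0.157,n=1)"
```

```text
[np.float64(438.9814763255211), np.float64(117.25399829484545), np.float64(131.73654339782274)]
now t24.57 [439.9 117.2 132.4] w53.8 F [-0.3  1.1 -1. ] left [-0.9  0.  -0.7] rot [-0.001 -0.002 -0.005] rows 1
[0.1, -0.8, 0.8, -0.001, -0.002, -0.005]
```

The vertical force fell from -3.5 to -1.0 N, so the carton is on the rollers. Releasing it.

move_arm --pt "0 0 0.5 0 0 0" --pt "0 0 0 0 0 0" --pt "0 0 0 0 0 0" --pt "0 0 0 0 0 0" --pt "0 0 0 0 0 0" --hand -1

```text
t: 24.98
ee_pos: [441.4, 117.3, 133.3]
orientation: [-2.066, -2.217, 0.171]
ft_force: [1.0, -0.0, 0.4]
width: 83.3
```

move_arm --pt "0 -3 -8 0 0 0" --pt "0 0 -20 0 0 0" --pt "0 0 -30 0 0 0" --pt "0 0 -30 0 0 0" --pt "0 0 -30 0 0 0"

```text
t: 25.4
ee_pos: [451.4, 117.1, 251.0]
orientation: [-2.059, -2.211, 0.189]
ft_force: [0.4, -0.2, -0.4]
width: 87.9
```

```bash
python3 - <<'E'
from h import *
plan([480,-100,280],4.3,0,n=8)
d=eyes.get_image("side"); f=d["frame"][...,::-1][60:260,150:350]
cv2.imwrite("pics/side10.png",cv2.resize(f,None,fx=2.8,fy=2.8))
E
```

```text
now t25.40 [451.4 117.1 251. ] w87.9 F [ 0.4 -0.2 -0.4] left [  28.6 -217.1   29. ] rot [-0.169  0.001 -0.004] rows 8
[-27.3, 1.0, -3.8, -0.021, 0.0, -0.001]
[-27.3, 1.1, -3.8, -0.021, 0.0, -0.001]
[-27.3, 1.1, -3.8, -0.021, 0.0, -0.001]
[-27.3, 1.2, -3.7, -0.021, 0.0, -0.001]
[-27.3, 1.3, -3.7, -0.021, 0.0, -0.001]
[-27.3, 1.3, -3.7, -0.021, 0.0, -0.001]
[-27.3, 1.4, -3.7, -0.021, 0.0, -0.001]
[-27.3, 1.5, -3.7, -0.021, 0.0, -0.001]
```

View pics/side10.png

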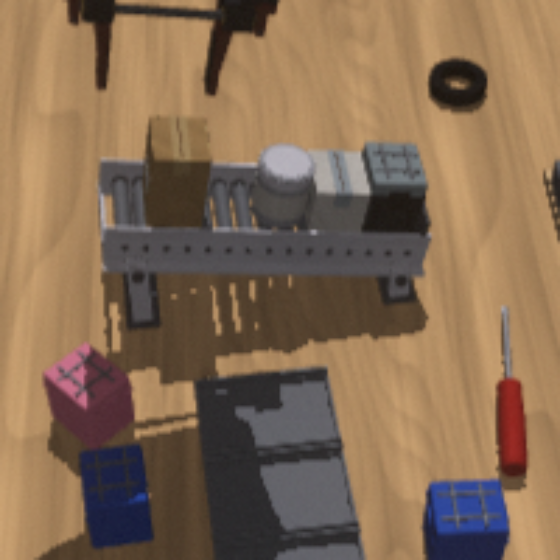

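The tall carton is upright and free at (178,170), with the other three queued ahead of it. Moving the arm clear so the top camera can see.

move_arm --pt "-27 1 -4 -0.021 0 0" --pt "-27 1 -4 -0.021 0 0" --pt "-27 1 -4 -0.021 0 0" --pt "-27 1 -4 -0.021 0 0" --pt "-27 1 -4 -0.021 0 0"

```text
t: 25.87
ee_pos: [474.9, -16.4, 283.4]
orientation: [-2.113, -2.287, 0.045]
ft_force: [0.0, -0.4, -0.5]
width: 87.7
```

move_arm --pt "-30 1 -4 -0.021 0 0" --pt "-30 1 -4 -0.021 0 0" --pt "-30 1 -4 -0.021 0 0" --pt "-30 1 0 0 0 0" --pt "-30 1 0 0 0 0"

```text
t: 26.28
ee_pos: [490.2, -171.8, 300.5]
orientation: [2.114, 2.292, 0.035]
ft_force: [1.0, 0.1, 0.4]
width: 87.4
```

move_arm --pt "-30 1 0 0 0 0" --pt "-30 1 0 0 0 0" --pt "0 0 0 0 0 0" --pt "0 0 0 0 0 0" --pt "0 0 0 0 0 0"

```text
t: 26.7
ee_pos: [495.6, -239.4, 303.3]
orientation: [2.12, 2.283, 0.035]
ft_force: [-1.0, 0.1, -0.3]
width: 87.7
```

move_arm --pt "0 0 0 0 0 0" --pt "0 0 0 0 0 0" --pt "0 0 0 0 0 0" --pt "0 0 0 0 0 0" --pt "0 0 0 0 0 0"

```text
t: 27.12
ee_pos: [495.1, -234.7, 303.7]
orientation: [2.115, 2.289, 0.035]
ft_force: [-0.2, 0.5, -0.6]
width: 88.0
```

move_arm --pt "0 0 0 0 0 0" --pt "0 0 0 0 0 0" --pt "0 0 0 0 0 0" --pt "0 0 0 0 0 0" --pt "0 0 0 0 0 0"

```text
t: 27.53
ee_pos: [495.3, -233.6, 303.8]
orientation: [2.113, 2.291, 0.036]
ft_force: [0.3, 0.2, -0.2]
width: 87.5
```

```bash
cat > chk.py <<'E'
from h import *
import sys
d=eyes.get_image("top"); W=pts(d); ok=d["range_z"]>100; f=d["frame"]
cv2.imwrite(f"pics/top{sys.argv[1]}.png",cv2.resize(f[100:260,130:400][...,::-1],None,fx=2.7,fy=2.7))
s_=eyes.get_image("side"); cv2.imwrite(f"pics/side{sys.argv[1]}.png",cv2.resize(s_["frame"][...,::-1][60:260,150:350],None,fx=2.8,fy=2.8))
a=np.radians(LY);u=np.array([np.cos(a),np.sin(a)]);v=np.array([-u[1],u[0]])
q=W[...,:2]-LC; xl=q@u; yl=q@v; hs=W[...,2]-(85-xl*np.tan(np.radians(9)))
for n,x,h in (("case",120,66),("low",64,52),("tin",9,64),("tall",-46,86)):
    m=ok&(abs(yl)<42)&(abs(xl-x)<45)&(abs(hs-h)<5)
    # base centre: shift top centre back along the lane normal
    mx=(np.percentile(xl[m],1)+np.percentile(xl[m],99))/2 if m.sum() else 0
    my=(np.percentile(yl[m],1)+np.percentile(yl[m],99))/2 if m.sum() else 0
    Q=W[m]; c=np.linalg.lstsq(np.c_[xl[m],yl[m],np.ones(m.sum())],Q[:,2],rcond=None)[0]
    print(n,m.sum(),"base x",round(mx-h*np.sin(.157),1),"want",x,"y",round(my,1),"slopes",c[:2].round(3))
E
python3 chk.py 11
```

```text
case 461 base x 120.4 want 120 y -0.1 slopes [-0.147  0.008]
low 502 base x 68.4 want 64 y 0.1 slopes [-0.148  0.008]
tin 323 base x 17.9 want 9 y -1.2 slopes [-0.151  0.001]
tall 525 base x -40.3 want -46 y 1.7 slopes [-0.156 -0.003]
```

View pics/top11.png

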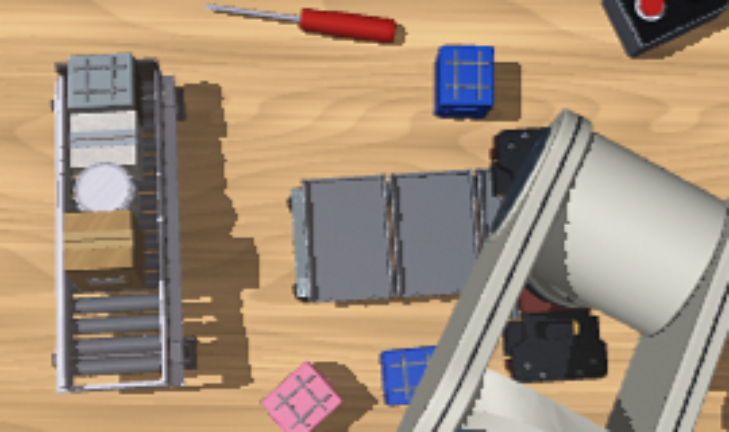

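View pics/side11.png

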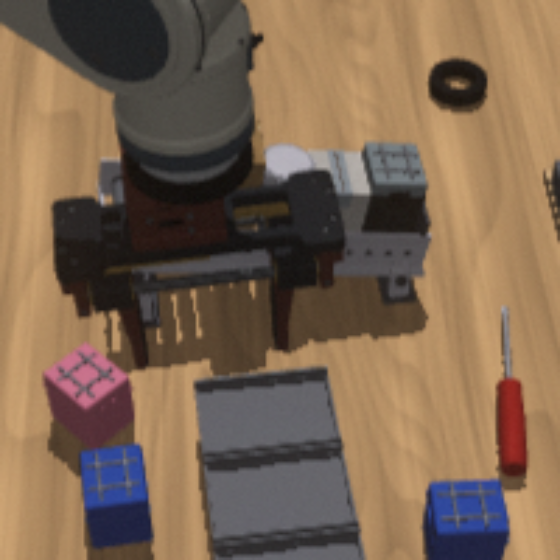

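All positions fall in their bands, with tilts around 0.15 rad. One repeat reading to confirm they are at rest.

move_arm --pt "0 0 0 0 0 0" --pt "0 0 0 0 0 0" --pt "0 0 0 0 0 0" --pt "0 0 0 0 0 0" --pt "0 0 0 0 0 0"

```text
t: 28.05
ee_pos: [495.2, -233.9, 303.7]
orientation: [2.114, 2.29, 0.035]
ft_force: [-0.6, -0.8, -0.4]
width: 88.1
```

move_arm --pt "0 0 0 0 0 0" --pt "0 0 0 0 0 0" --pt "0 0 0 0 0 0" --pt "0 0 0 0 0 0" --pt "0 0 0 0 0 0"

```text
t: 28.47
ee_pos: [495.2, -233.9, 303.7]
orientation: [2.114, 2.29, 0.035]
ft_force: [0.1, -1.3, -0.1]
width: 87.9
```

```bash
python3 chk.py 12
```

```text
case 466 base x 120.3 want 120 y 0.4 slopes [-0.141 -0.005]
low 500 base x 68.5 want 64 y 0.1 slopes [-0.154  0.005]
tin 328 base x 17.7 want 9 y -0.5 slopes [-0.161 -0.011]
tall 525 base x -40.5 want -46 y 1.8 slopes [-0.146 -0.004]
```

```bash
python3 -c "
from workcell import ctrl
print(ctrl.close_job())"
```

```text
the job is handed in; nothing more can be done
None
```

I loaded all four packs into the lane's high end in rack order: case, low carton, tin, tall carton. They ran down and closed up against the stop with the case at the stop, and I handed the job in at about 28.5 s.

Two top-camera checks about 1 s apart gave the same lane positions to within about 1 mm, so the packs are at rest. None was tipped, the arm is clear, and the blue and pink look-alikes were left alone.

| Pack | Lane x measured (mm) | Allowed (mm) |
|---|---|---|
| case | +120 | +109.5 to +129.5 |
| low carton | +68 | +52.2 to +76.2 |
| tin | +18 | -5.2 to +22.8 |
| tall carton | -40 | -62.5 to -30.5 |

All four measured within 2 mm of the lane's centreline. Their tops slope about 0.15 rad, the lane's own slope and under the 0.26 limit.

- **Tin reading:** it is about 5 mm further down the lane than even spacing between its neighbours would put it (about +13 mm). I take this as a measuring bias on its round lid; either figure is inside the tolerance.
- **Side camera:** in the last side view the arm hid the tall carton and part of the tin, so the final check rests on the top camera.

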